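# Lay up the tandoor lighting kit

## Task

Lay up the tandoor's lighting kit: put every charcoal plug that stands on the thali into the steel charging tube and, with all of them in, ram the stack down firmly with the wooden ramrod until the tube's sliding bottom is fully home, then stand the ramrod back in its stand. Also pack the four kindling wedges flat into the blue tray, alternately head to tail so that they fill it. Leave the other things on the ledge alone.

Things in the scene. Friction and masses are not known exactly. Their poses are not given: they have to be found in the camera images.
- tube: upright polished steel charging tube fixed to the ledge on a dark 90 x 90 foot plate 5 thick; bore 36 across, outside 47, flaring over its top 12 mm to a 62 wide rim; total height 170. Origin: on the tube axis at ledge level, z up.
- tube_mouth (a point): centre of the tube's rim, on its axis, 170 above the ledge
- follower (a joint): the brass false bottom inside the tube, 8 thick, held by friction (it takes about 4 N to push it and it stays where it is left). Value in m: 0 fully raised (its top 59 above the ledge), 0.045 fully down on the tube's floor (its top 14 above the ledge). It starts between 0.008 and 0.025.
- stand: fixed copper cup on a dark wooden 80 x 80 foot plate in which the ramrod stands; bore about 31 across, flared rim 54 wide at 85 above the ledge, inner floor 6 above the ledge. Origin: on its axis at ledge level.
- ramrod: wooden ramrod standing upright in its stand: pale round shaft 24 across from z = 0 to 115, dark collar 36 across from 115 to 123, red square handle 22 x 22 from 123 to 168. Origin: centre of the shaft's flat lower end, z along the rod to the handle, x and y square to the handle's faces. 90 g. Fingertips just above the collar bear on it when pushing down.
- thali: steel plate fixed on the ledge, floor 240 across and 4 thick, thin rim 260 across and 18 high; the plugs stand on it. Origin: centre of its underside.
- tray: low blue steel kindling tray fixed to the ledge, inside 68 (its x) by 130 (its y), walls 5 thick, rim 10 above the ledge, floor 3 above the ledge. Origin: centre of its underside. Four wedges laid head to tail fill it: counted from its +y wall towards its -y wall their narrow ends point to its +x, -x, +x, -x (with 10 mm to spare in all along y, 8 along x); in any other arrangement the four do not go in flat.
- plug1: black round charcoal plug, 30 across, 28 tall, about 22 g, standing on end on the thali; two to four of them are there (None: absent). Origin: centre of its lower end.
- plug2: black round charcoal plug, 30 across, 28 tall, about 22 g, standing on end on the thali; two to four of them are there (None: absent). Origin: centre of its lower end.
- plug3: black round charcoal plug, 30 across, 28 tall, about 22 g, standing on end on the thali; two to four of them are there (None: absent). Origin: centre of its lower end.
- plug4: black round charcoal plug, 30 across, 28 tall, about 22 g, standing on end on the thali; two to four of them are there (None: absent). Origin: centre of its lower end.
- wedge1: pale wooden kindling wedge lying flat, 60 long (its x), 36 tall, 40 wide at the end x = -30 and 20 wide at the end x = +30; end faces parallel. Its side at y = +15 is square to the ends, the other side slants from y = -25 (wide end) to y = -5 (narrow end). Origin: on the underside, midway along the length. Two of the four start pointing roughly one way and two the other.
- wedge2: pale wooden kindling wedge lying flat, 60 long (its x), 36 tall, 40 wide at the end x = -30 and 20 wide at the end x = +30; end faces parallel. Its side at y = +15 is square to the ends, the other side slants from y = -25 (wide end) to y = -5 (narrow end). Origin: on the underside, midway along the length. Two of the four start pointing roughly one way and two the other.
- wedge3: pale wooden kindling wedge lying flat, 60 long (its x), 36 tall, 40 wide at the end x = -30 and 20 wide at the end x = +30; end faces parallel. Its side at y = +15 is square to the ends, the other side slants from y = -25 (wide end) to y = -5 (narrow end). Origin: on the underside, midway along the length. Two of the four start pointing roughly one way and two the other.
- wedge4: pale wooden kindling wedge lying flat, 60 long (its x), 36 tall, 40 wide at the end x = -30 and 20 wide at the end x = +30; end faces parallel. Its side at y = +15 is square to the ends, the other side slants from y = -25 (wide end) to y = -5 (narrow end). Origin: on the underside, midway along the length. Two of the four start pointing roughly one way and two the other.
- katori: empty stainless steel bowl, 90 across and 36 tall; a bystander, leave it alone. Origin: centre of its underside.
- tumbler: steel tumbler 68 across, 95 tall; a bystander, leave it alone. Origin: centre of its underside.
- tin: small brass spice jar with a lid, 48 across, 45 tall; a bystander, leave it alone. Origin: centre of its underside.
- belan: wooden rolling pin, 320 long, 36 thick, lying along its y axis; a bystander, leave it alone. Origin: centre of its underside.
- chimta: steel tongs, 255 long, 60 across the open tips, 16 tall, lying along their x axis; bystander, leave it alone. Origin: centre of its underside.
Mind the look-alikes: they are no part of the job. What is shaped like the plug3 but green or red is not meant.

How it is judged:
On the way:
1. with every plug in the tube, the ramrod presses firmly (more than 7 N) on a plug with the false bottom fully down (horizontal distance between each of plug1, plug2, plug3, plug4 and tube below 0.009 m and z of each of plug1, plug2, plug3, plug4 in the frame of tube below 0.104 m and value of joint follower above 0.042 m and (contact force between ramrod and plug1 above 7 N or contact force between ramrod and plug2 above 7 N or contact force between ramrod and plug3 above 7 N or contact force between ramrod and plug4 above 7 N)), for 0.05 s.
At the end, for the whole second after the job is handed in: every plug present is in the tube (9 mm of its axis) and its false bottom is down to within 3 mm; the ramrod is in its stand (10 mm, upright within 0.15 rad, foot within 6 mm of the floor); all four wedges lie flat on the tray's floor inside its walls, square within 0.2 rad, at rest (horizontal distance between each of plug1, plug2, plug3, plug4 and tube below 0.009 m and z of each of plug1, plug2, plug3, plug4 in the frame of tube below 0.104 m and value of joint follower above 0.042 m and horizontal distance between ramrod and stand below 0.01 m and z of ramrod in the frame of stand below 0.012 m and angle between ramrod's own z axis and vertical below 0.15 rad and x of wedge1 in the frame of tray between -0.012 and 0.012 m and y of wedge1 in the frame of tray between -0.058 and 0.058 m and z of each of wedge1, wedge2, wedge3, wedge4 in the frame of tray below 0.007 m and angle between each of wedge1, wedge2, wedge3, wedge4's own z axis and vertical below 0.12 rad and angle between the x axis of each of wedge1, wedge2, wedge3, wedge4 and the x axis of tray, either way round below 0.2 rad and linear speed of each of wedge1, wedge2, wedge3, wedge4 below 0.02 m/s and x of wedge2 in the frame of tray between -0.012 and 0.012 m and y of wedge2 in the frame of tray between -0.058 and 0.058 m and x of wedge3 in the frame of tray between -0.012 and 0.012 m and y of wedge3 in the frame of tray between -0.058 and 0.058 m and x of wedge4 in the frame of tray between -0.012 and 0.012 m and y of wedge4 in the frame of tray between -0.058 and 0.058 m); the robot touches nothing.
It fails at once if the katori is shifted by more than 5 cm (distance of katori from where it was at the start of the episode above 0.05 m).
It fails at once if the tumbler is shifted by more than 5 cm (distance of tumbler from where it was at the start of the episode above 0.05 m).
It fails at once if the tin is shifted by more than 5 cm (distance of tin from where it was at the start of the episode above 0.05 m).
It fails at once if the belan is shifted by more than 5 cm (distance of belan from where it was at the start of the episode above 0.05 m).
It fails at once if the chimta is shifted by more than 5 cm (distance of chimta from where it was at the start of the episode above 0.05 m).
Of plug1, plug2, plug3, plug4 only 2 to 4 are there at a start; the rules pass over those that are not, and their reading is None.
At some moment in a run one of wedge1, wedge2, wedge3, wedge4 may be knocked a few centimetres aside while the robot is not near it.
It also fails if it takes over 208 s, if anything falls off the work surface, if the arm or the gripper's body presses on something with over 40 N, if the wrist force passes 120 N, or if a joint passes its speed limit or range.

## Robot

A 6-joint arm with a two-finger parallel gripper is mounted at the origin on the work surface. World frame = base frame: x ahead of the robot, y to its left, z up, the work surface at z = 0. Lengths are in m, angles in rad, forces in N, time in s.
With the tool pointing down it reaches from about 0.35 to 0.975 m from the base axis. Payload 4.9 kg.
Tool frame: the origin (TCP) lies at the very end of the fingers, on their centre line; the grasp point (between the pads) lies 19 mm behind it (ctrl.grip_point_offset is the distance from the TCP to the grasp point, in m); z points along the fingers, y is the line along which they close (so a half turn about z gives the same grasp; the last joint's range is limited). The gripper opens to 85 mm and grips with 20 to 120 N. Pads are 22 mm wide; open, the fingers measure 114 mm over their backs; the gripper's body (76 mm by 85 mm) begins 54 mm behind the grasp point. The pads swing forward as they close: fully open they stand 13 mm farther back than shut.
Start: joints at [-1.383, 0.053, 1.613, -0, 1.476, -0.119], TCP at [0.189, -0.596, 0.231] pointing down, gripper open.
Joint ranges: [-3.01, 3.01], [-1.01, 2.22], [0.06, 2.58], [-1.02, 4.17], [0.09, 2.62], [-3.14, 3.14]. Speed limits (rad/s): [2.57, 2.57, 3.14, 3.14, 3.14, 3.14].

## Interface

Orientations are given as a rotation vector (axis times angle).
In Python, from station import ctrl gives the robot as it stands.
- The arm moves only by the tool send_rows, never from a script. Its argument "rows" is a list of rows, each a list of 3 entries, a list of its own where there are three numbers: the finger opening in cm, from 0 to 8.54, then the shift along the tool's x, y, z in cm, then the turn about the tool's z in degrees. A call has 1 to 10 rows; each row shifts and turns the commanded pose from where the row before left it, along the tool's axes as they then stand; what a row does not reach is not made up. A row lasts 1/8 s, in which the tool goes at most 62.5 mm and 10.7 degrees, less where a joint would pass 70% of its speed; a pose out of reach is approached as far as the arm can. A call with a gripper value outside its range is refused whole. The fingers move at their own pace and stop on an object; "newtons" is the grip in N (left out, the last holds). Time passes only in rows, so rows that do not move let the fingers close. It gives the time, the measured TCP pose, the force, the opening and the grip force at its end, in the units of the state.
- ctrl.get_obs(): the state, without advancing time (a new reading comes with each control period).
- ctrl.get_image(name): name is "scene" or "top"; returns a dict with "frame" (420x560x3 uint8, red, green, blue), "range_z" (420x560 float32, m along the optical axis (not along the pixel's ray), 0 where there is no reading), "fx", "fy", "cx", "cy" (pixels), "cam_to_world" (4x4, takes a point from camera to world coordinates). Camera axes: x right, y down, z forward; pixel columns grow to the right and rows downward; lengths in m; the calibration is good to about 2 mm. A picture is of the moment at which its call begins.
- ctrl.finish_job(): hands the job in; it is judged then, once.
The state is a dict: "t": time; "q": joint angles; "dq": joint speeds; "effort": joint torques, N m; "tool_pos": TCP position; "tool_rot": TCP orientation; "contact_force": force on the tool from outside, world axes, zero at the start; "wrist_torque": the same for the moment, N m; "opening": finger opening in m; "grip_force": force on a finger pad.
Only numpy, scipy, OpenCV 4.12 (cv2) and the standard library are available. Lean on these libraries where they do the work, as an engineer would, in place of code of your own. Each camera call takes 0.05 s, during which the arm holds its last target. There are 200 camera calls.

## Working session

There is one attempt and no reset: what is moved stays moved. The work goes in short steps, Python scripts to look and compute and a tool call to move; the robot and the scene stay as the last step left them, time stands still between calls to the robot, and variables do not carry over. Pictures are saved under pics/ and viewed, at most 14 in all, crops included, and the job is handed in when it is done.

Besides the shell and the picture viewer there is one more tool, called after ">>>" by a JSON object that holds its "fn" and its "kwargs", one argument or row to a line. send_rows: Moves the arm, as the interface text tells. Its arguments: {"type":"object","properties":{"rows":{"type":"array","items":{"type":"array"}},"newtons":{"type":"number"}},"required":["rows"]}

```bash
mkdir -p pics; ls; cat > h.py <<'E'
import numpy as np, cv2, pickle
from scipy.spatial.transform import Rotation as R
from station import ctrl
def snap(name,fn=None):
    im=ctrl.get_image(name)
    if fn: cv2.imwrite('pics/'+fn,cv2.cvtColor(im['frame'],cv2.COLOR_RGB2BGR))
    pickle.dump(im,open(f'{name}.pkl','wb'))
    return im
def cloud(im):
    z=im['range_z']; v,u=np.mgrid[:z.shape[0],:z.shape[1]]
    p=np.stack([(u-im['cx'])/im['fx']*z,(v-im['cy'])/im['fy']*z,z,np.ones_like(z)],-1)
    return (p@np.array(im['cam_to_world']).T)[...,:3]
def ray(im,u,v,h):
    T=np.array(im['cam_to_world']); d=T[:3,:3]@np.array([(u-im['cx'])/im['fx'],(v-im['cy'])/im['fy'],1.]); o=T[:3,3]
    return o+d*(h-o[2])/d[2]
E
python3 - <<'E'
from h import *
for n in('top','scene'):
    im=snap(n,n+'0.png'); print(n,im['fx'],np.round(im['cam_to_world'],3).tolist(), (im['range_z']>0).mean())
o=ctrl.get_obs(); print(o['tool_rot'],o['opening'],o['contact_force'],R.from_rotvec(o['tool_rot']).as_matrix().round(3).tolist())
E
```

```text
pics
top 408.29951564498094 [[-0.003, -0.985, 0.175, 0.327], [-1.0, 0.0, -0.013, -0.087], [0.012, -0.175, -0.985, 1.407], [0.0, 0.0, 0.0, 1.0]] 0.995812074829932
scene 426.05388087385364 [[-0.884, 0.391, -0.257, 0.853], [0.468, 0.756, -0.458, 0.395], [0.015, -0.525, -0.851, 1.02], [0.0, 0.0, 0.0, 1.0]] 0.9961947278911565
[-3.10283475e+00 -4.79802300e-01  1.20571841e-04] 0.08534687497232746 [ 0.16632273 -0.33586485  0.39168128] [[0.953, 0.302, -0.0], [0.302, -0.953, 0.002], [0.0, -0.002, -1.0]]
```

View pics/top0.png

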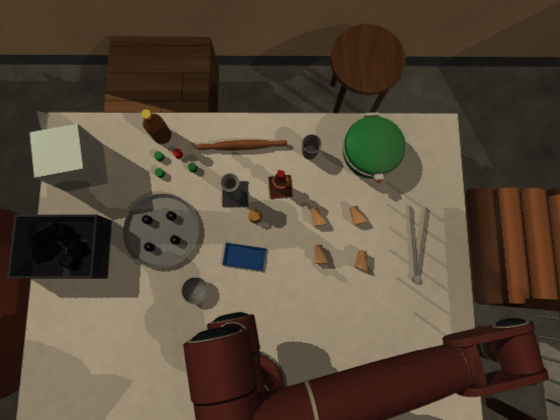

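View pics/scene0.png

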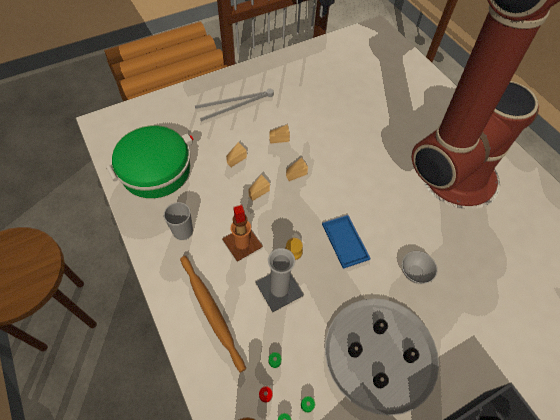

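The top view shows four black plugs on the thali at about (147,220), (171,216), (149,247) and (175,240). The green and red look-alikes are off the plate at about (160,156)–(193,168). The tube is at (231,182), the ramrod at (280,180), the tray at (245,257), and the wedges at (318,216), (358,214), (320,254) and (362,260).

```bash
cat >> h.py <<'E'
def both():
    return {n:pickle.load(open(n+'.pkl','rb')) for n in('top','scene')}
def comps(im,mask,lo=6):
    n,l,s,c=cv2.connectedComponentsWithStats(mask.astype(np.uint8),connectivity=8)
    return [(l==i) for i in range(1,n) if s[i,4]>=lo]
E
python3 - <<'E'
from h import *
for n,im in both().items():
    P=cloud(im); f=im['frame'].astype(int); z=P[...,2]
    hsv=cv2.cvtColor(im['frame'],cv2.COLOR_RGB2HSV)
    ok=(P[...,0]>0.2)&(P[...,0]<0.85)&(abs(P[...,1])<0.6)&(im['range_z']>0)
    print('==',n,'table z',np.median(z[ok]))
    def show(t,m,lo=6):
        for c in comps(im,m&ok,lo):
            v,u=np.nonzero(c); p=P[c]
            mid=(p.min(0)+p.max(0))/2
            print(t,'px',u.mean().round(),v.mean().round(),len(u),'med',np.median(p,0).round(4),'mid',mid.round(4),'zmax',p[:,2].max().round(3))
    th=(z>0.024)&(z<0.04)&(hsv[...,2]<60)
    show('dark',th,15)
    wood=(hsv[...,0]>8)&(hsv[...,0]<25)&(hsv[...,1]>70)&(z>0.031)&(z<0.045)
    show('wedge',wood,40)
    show('blue',(hsv[...,0]>95)&(hsv[...,0]<125)&(hsv[...,1]>120)&(z<0.03),80)
    show('tubetop',(z>0.163)&(z<0.176)&(hsv[...,1]<80),6)
    show('red',((hsv[...,0]<6)|(hsv[...,0]>174))&(hsv[...,1]>150)&(z>0.12)&(z<0.2),6)
    show('standrim',(z>0.079)&(z<0.092)&(hsv[...,1]>80),6)
E
python3 - <<'E'
import cv2,numpy as np
a=cv2.imread('pics/top0.png')[170:280,120:390]; a=cv2.resize(a,(800,326),interpolation=3)
b=cv2.imread('pics/scene0.png')[110:390,200:460]; 
cv2.imwrite('pics/c1.png',a); cv2.imwrite('pics/c2.png',cv2.resize(b,(557,600),interpolation=3))
E
```

```text
== top table z 0.0008572768003018982
dark px 163.0 139.0 30 med [0.8292 0.312  0.0346] mid [0.8354 0.3169 0.0321] zmax 0.039
dark px 312.0 144.0 32 med [ 0.818  -0.2088  0.0325] mid [ 0.8125 -0.2066  0.0317] zmax 0.039
dark px 238.0 148.0 45 med [0.8028 0.0536 0.0287] mid [0.8027 0.0522 0.0298] zmax 0.035
dark px 357.0 173.0 23 med [ 0.7086 -0.3616  0.035 ] mid [ 0.7124 -0.3669  0.0317] zmax 0.039
dark px 83.0 185.0 16 med [0.6659 0.5828 0.0315] mid [0.6659 0.5807 0.0326] zmax 0.04
dark px 235.0 197.0 16 med [0.6215 0.0583 0.0327] mid [0.6247 0.059  0.0318] zmax 0.039
dark px 171.0 215.0 62 med [0.5616 0.2747 0.0311] mid [0.5621 0.2751 0.031 ] zmax 0.037
dark px 146.0 219.0 60 med [0.5485 0.3575 0.031 ] mid [0.5484 0.3575 0.0313] zmax 0.038
dark px 106.0 248.0 114 med [0.4464 0.4867 0.0328] mid [0.4487 0.4869 0.032 ] zmax 0.04
dark px 174.0 240.0 62 med [0.4768 0.259  0.031 ] mid [0.4769 0.2593 0.0315] zmax 0.038
dark px 148.0 247.0 64 med [0.4534 0.3447 0.0299] mid [0.4547 0.3455 0.0303] zmax 0.036
dark px 188.0 286.0 75 med [0.327  0.2154 0.0301] mid [0.314  0.1951 0.0318] zmax 0.0
[... 3078 characters left out ...]
[0.8187 0.0413 0.0363] zmax 0.042
blue px 345.0 241.0 1370 med [0.4246 0.0311 0.0042] mid [0.4257 0.0289 0.0079] zmax 0.018
tubetop px 281.0 259.0 268 med [0.6407 0.0571 0.1687] mid [0.6451 0.0628 0.1689] zmax 0.175
red px 239.0 214.0 159 med [ 0.6737 -0.0872  0.1663] mid [ 0.6719 -0.0946  0.1532] zmax 0.178
standrim px 187.0 157.0 11 med [ 0.7073 -0.3606  0.0896] mid [ 0.7076 -0.364   0.0886] zmax 0.092
standrim px 165.0 178.0 123 med [ 0.7901 -0.3189  0.0881] mid [ 0.7822 -0.3316  0.0869] zmax 0.092
standrim px 241.0 229.0 103 med [ 0.678 -0.089  0.084] mid [ 0.6713 -0.0926  0.0841] zmax 0.089
standrim px 241.0 230.0 26 med [ 0.6734 -0.0866  0.0863] mid [ 0.6719 -0.0905  0.0855] zmax 0.091
```

View pics/c2.png

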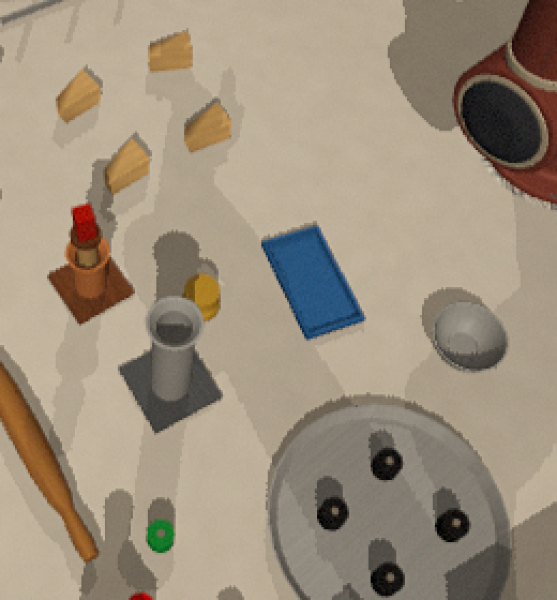

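Picture c2 confirms four black plugs on the thali, at scene pixels (381,325), (355,348), (412,354) and (381,379). The green and red look-alikes stand off the plate, so they are not meant. Next I measure the wedges, the tray, the tube and the thali.

```bash
cat >> h.py <<'E'
OFF={'top':np.array([.0015,.002]),'scene':np.array([-.0015,-.002])}
def wedges(B,names=('top','scene')):
    L={}
    for n in names:
        im=B[n]; P=cloud(im); hsv=cv2.cvtColor(im['frame'],cv2.COLOR_RGB2HSV); z=P[...,2]
        m=(hsv[...,0]>8)&(hsv[...,0]<25)&(hsv[...,1]>70)&(z>0.033)&(z<0.047)&(P[...,0]<.65)&(P[...,0]>.2)&(P[...,1]<.15)&(P[...,1]>-.6)
        for c in comps(im,m,60):
            p=P[c][:,:2]+OFF[n]; k=p.mean(0)
            for q in L:
                if np.hypot(*(np.array(q)-k))<.03: L[q].append(p);break
            else: L[tuple(k)]=[p]
    out=[]
    for k,ps in L.items():
        p=np.concatenate(ps); hull=cv2.convexHull((p*1000).astype(np.float32))[:,0]
        (c,(w,h),a)=cv2.minAreaRect(hull)
        if w<h: a+=90; w,h=h,w
        c=np.array(c); M=cv2.moments(hull); g=np.array([M['m10'],M['m01']])/M['m00']-c
        t=np.radians(a); ex=np.array([np.cos(t),np.sin(t)])
        if g@ex>0: ex=-ex
        ey=np.array([-ex[1],ex[0]]); o=c+5*ey
        out.append((o/1000,np.degrees(np.arctan2(ex[1],ex[0])),w,h,(g@ex,g@ey)))
        print('wedge o',(o/1000).round(4),'yaw',round(out[-1][1],1),'size',round(w),round(h),'g',round(g@ex,1),round(g@ey,1),len(ps))
    return out
E
python3 - <<'E'
from h import *
B=both(); wedges(B)
for n,im in B.items():
    P=cloud(im); hsv=cv2.cvtColor(im['frame'],cv2.COLOR_RGB2HSV); z=P[...,2]
    m=(hsv[...,0]>95)&(hsv[...,0]<125)&(hsv[...,1]>120)&(z<.03)&(P[...,0]<.6)&(abs(P[...,1])<.15)
    c=max(comps(im,m,80),key=lambda c:c.sum()).astype(np.uint8)
    ct=max(cv2.findContours(c,0,1)[0],key=len)[:,0]
    pts=np.array([ray(im,u,v,.01)[:2] for u,v in ct])+OFF[n]
    print(n,'tray',cv2.minAreaRect((pts*1000).astype(np.float32)))
    # tube rim circle: contour of points z .16-.176
    m=(z>.158)&(z<.178)&(np.hypot(P[...,0]-.645,P[...,1]-.061)<.05)
    pts=P[m][:,:2]+OFF[n]; print('tube',cv2.minEnclosingCircle((pts*1000).astype(np.float32)), m.sum())
    m=(z>.165)&(z<.18)&(np.hypot(P[...,0]-.67,P[...,1]+.095)<.03)
    print('handle top',cv2.minAreaRect(((P[m][:,:2]+OFF[n])*1000).astype(np.float32)))
    m=(z>.011)&(z<.022)&(np.hypot(P[...,0]-.512,P[...,1]-.312)<.15)&(np.hypot(P[...,0]-.512,P[...,1]-.312)>.11)
    print('thali',cv2.minEnclosingCircle(((P[m][:,:2]+OFF[n])*1000).astype(np.float32)))
    # stand / tube foot plates
    for nm,(x,y) in dict(standfoot=(.67,-.094),tubefoot=(.644,.061)).items():
        v=(z>.003)&(z<.02)&(hsv[...,2]<120)&(abs(P[...,0]-x)<.07)&(abs(P[...,1]-y)<.07)&((hsv[...,1]>110) if nm=='standfoot' else True)
        c=comps(im,v,40)
        if c: 
            c=max(c,key=lambda c:c.sum()); print(nm,c.sum(),cv2.minAreaRect(((P[c][:,:2]+OFF[n])*1000).astype(np.float32)))
E
```

```text
wedge o [ 0.5641 -0.3589] yaw 13.5 size 61 40 g -3.4 3.0 2
wedge o [ 0.5674 -0.0084] yaw -78.3 size 43 41 g -0.1 0.2 2
wedge o [ 0.5582 -0.2206] yaw 12.4 size 62 39 g -2.9 2.5 2
wedge o [ 0.4308 -0.2283] yaw -2.9 size 61 39 g -2.9 2.8 2
wedge o [ 0.4108 -0.3723] yaw -18.5 size 61 43 g -3.3 4.1 2
top tray ((424.4953918457031, 28.147075653076172), (135.9120635986328, 73.82201385498047), 81.78844451904297)
tube ((644.2001342773438, 63.138336181640625), 30.516983032226562) 169
handle top ((669.8776245117188, -96.66757202148438), (21.498807907104492, 22.039216995239258), 78.48902130126953)
thali ((514.1602172851562, 312.9963684082031), 130.34429931640625)
standfoot 105 ((658.9500122070312, -83.4814224243164), (59.38882064819336, 50.217498779296875), 5.22934103012085)
tubefoot 258 ((643.8418579101562, 61.126190185546875), (90.91789245605469, 94.40321350097656), 1.75066339969635)
scene tray ((424.8531494140625, 27.896934509277344), (140.072265625, 78.28421783447266), 81.63443756103516)
tube ((643.1328125, 61.375572204589844), 30.468549728393555) 342
handle top ((670.1185302734375, -96.64250183105469), (23.02627182006836, 21.68314552307129), 80.53064727783203)
thali ((511.9752197265625, 311.4820861816406), 130.2733612060547)
standfoot 435 ((670.1317138671875, -96.43931579589844), (78.66584014892578, 80.22509765625), 5.760894298553467)
tubefoot 702 ((642.8515625, 62.36390686035156), (91.06533813476562, 90.54928588867188), 1.2109959125518799)
```

>>> {"fn": "send_rows", "kwargs": {
  "rows": [
    [5.5, [0, 0, 0], 8.8],
    [5.5, [0, 0, 0], 8.8],
    [5.5, [0, 0, 0], 0]
  ],
  "newtons": 30
}}

```text
t: 0.48
tool_pos: [0.1887, -0.5955, 0.2307]
tool_rot: [-3.141, -0.002, 0.0]
contact_force: [0.7, -0.3, 0.0]
opening: 0.0547
grip_force: 0.0
```

View pics/c1.png

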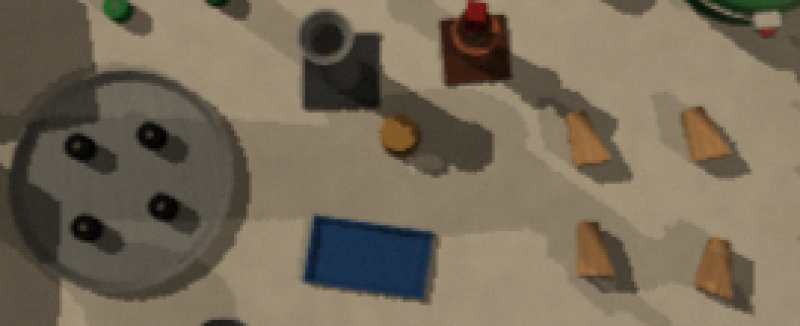

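>>> {"fn": "send_rows", "kwargs": {
  "rows": [
    [5.5, [2, -5.5, 0], 0],
    [5.5, [3, -5.5, 0], 0],
    [5.5, [3, -5.5, 0], 0],
    [5.5, [3, -5.5, 0], 0],
    [5.5, [3, -5.5, 0], 0],
    [5.5, [3, -5.5, 0], 0],
    [5.5, [3, -5.5, 0], 0],
    [5.5, [3, -5.5, 0], 0],
    [5.5, [3, -5.5, 0], 0],
    [5.5, [0, 0, 0], 0]
  ]
}}

```text
t: 1.72
tool_pos: [0.4494, -0.0982, 0.2312]
tool_rot: [-3.141, -0.015, 0.0]
contact_force: [-0.2, -0.9, -0.2]
opening: 0.0551
grip_force: 0.0
```

The c1 crop shows all four wedges with their narrow ends roughly towards +x (up), and four black plugs on the thali. Plug A, at top pixel (171,215), comes first.

>>> {"fn": "send_rows", "kwargs": {
  "rows": [
    [5.5, [2, -5.4, 0], 0],
    [5.5, [2, -5.4, 0], 0],
    [5.5, [2, -5.4, 0], 0],
    [5.5, [2, -5.4, 0], 0],
    [5.5, [2, -5.4, 0], 0],
    [5.5, [1, -5.4, 0], 0],
    [5.5, [0.5, -5.2, 0], 0],
    [5.5, [0, 0, 5], 0],
    [5.5, [0, 0, 5], 0],
    [5.5, [0, 0, 0], 0]
  ]
}}

```text
t: 2.98
tool_pos: [0.5602, 0.2717, 0.1255]
tool_rot: [3.138, 0.0, -0.016]
contact_force: [0.1, 0.1, 0.3]
opening: 0.0551
grip_force: 0.0
```

>>> {"fn": "send_rows", "kwargs": {
  "rows": [
    [5.5, [0, 0, 0], 0]
  ]
}}

```text
t: 3.1
tool_pos: [0.5648, 0.2735, 0.1332]
tool_rot: [-3.141, 0.001, -0.003]
contact_force: [0.2, 0.4, 0.3]
opening: 0.0547
grip_force: 0.0
```

>>> {"fn": "send_rows", "kwargs": {
  "rows": [
    [5.5, [0, 0, 0], 0]
  ]
}}

```text
t: 3.22
tool_pos: [0.5656, 0.2741, 0.1349]
tool_rot: [-3.14, 0.001, -0.008]
contact_force: [0.1, -0.4, 0.1]
opening: 0.0551
grip_force: 0.0
```

>>> {"fn": "send_rows", "kwargs": {
  "rows": [
    [5.5, [-0.1, -0.4, 4], 0],
    [5.5, [0, 0, 4], 0],
    [5.5, [0, 0, 2.5], 0],
    [5.5, [0, 0, 0.8], 0],
    [5.5, [0, 0, 0], 0],
    [5.5, [0, 0, 0], 0]
  ]
}}

```text
t: 3.98
tool_pos: [0.5641, 0.2785, 0.0207]
tool_rot: [-3.14, 0.001, -0.006]
contact_force: [-0.6, 0.1, 0.3]
opening: 0.0547
grip_force: 0.0
```

```bash
python3 - <<'E'
from h import *
o=ctrl.get_obs(); print(np.round(o['tool_pos'],4),o['contact_force'],o['q'])
im=snap('scene'); f=cv2.cvtColor(im['frame'],cv2.COLOR_RGB2BGR)[270:420,280:480]
cv2.imwrite('pics/c3.png',cv2.resize(f,(800,600),interpolation=3))
E
```

```text
[0.5641 0.2785 0.0207] [-0.60494007  0.13015487  0.25973696] [ 3.40430776e-01  2.71195052e-01  1.74411241e+00 -1.10666884e-05
  1.12250985e+00  1.91158635e+00]
```

View pics/c3.png

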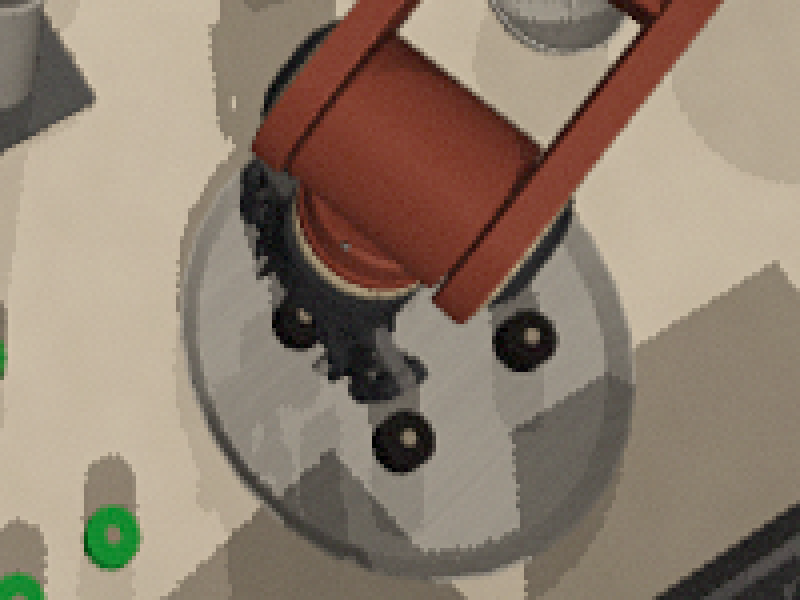

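The crop shows the gripper over plug A with the other three plugs undisturbed. I lower a little more and grip.

>>> {"fn": "send_rows", "kwargs": {
  "rows": [
    [5.5, [0, 0, 0.9], 0],
    [5.5, [0, 0, 0], 0],
    [2, [0, 0, 0], 0],
    [2, [0, 0, 0], 0],
    [2, [0, 0, 0], 0],
    [2, [0, 0, 0], 0],
    [2, [0, 0, -3], 0],
    [2, [0, 0, 0], 0]
  ]
}}

```text
t: 5.03
tool_pos: [0.5646, 0.2788, 0.0419]
tool_rot: [-3.14, 0.001, -0.008]
contact_force: [1.2, 0.6, -0.0]
opening: 0.0289
grip_force: 29.7
```

>>> {"fn": "send_rows", "kwargs": {
  "rows": [
    [2, [0, 0, -6], 0],
    [2, [0, 0, -6], 0],
    [2, [0, 0, -6], 0],
    [2, [2, 5.4, 0], 0],
    [2, [2, 5.4, 0], 0],
    [2, [2, 5.4, 0], 0],
    [2, [1.9, 5.5, 0], 0],
    [2, [0, 0, 0], 0],
    [2, [0, 0, 0], 0],
    [2, [0, 0, 0], 0]
  ]
}}

```text
t: 6.28
tool_pos: [0.641, 0.0623, 0.2188]
tool_rot: [-3.141, -0.002, 0.001]
contact_force: [0.8, -0.1, 0.1]
opening: 0.029
grip_force: 29.8
```

>>> {"fn": "send_rows", "kwargs": {
  "rows": [
    [2, [0.2, 0, 2], 0],
    [2, [0, 0, 1.8], 0],
    [2, [0, 0, 0], 0],
    [2, [0, 0, 0], 0],
    [2, [0, 0, 0], 0]
  ]
}}

```text
t: 6.9
tool_pos: [0.6439, 0.061, 0.1822]
tool_rot: [3.142, -0.001, 0.002]
contact_force: [0.8, 0.1, -0.2]
opening: 0.0289
grip_force: 29.8
```

```bash
python3 - <<'E'
from h import *
o=ctrl.get_obs(); print(np.round(o['tool_pos'],4),o['contact_force'])
im=snap('scene'); f=cv2.cvtColor(im['frame'],cv2.COLOR_RGB2BGR)[190:310,200:360]
cv2.imwrite('pics/c4.png',cv2.resize(f,(800,600),interpolation=3))
E
```

```text
[0.6439 0.061  0.1822] [ 0.79571002  0.11831154 -0.16054907]
```

View pics/c4.png

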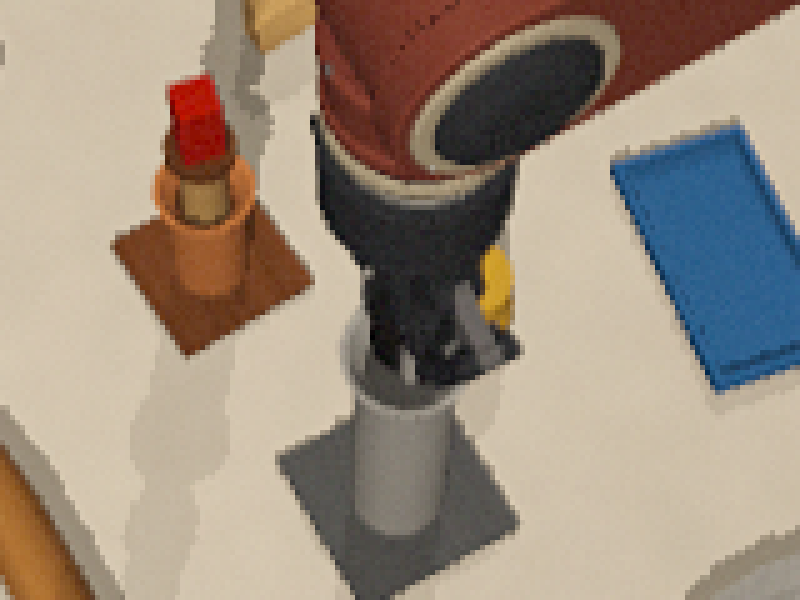

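The crop shows the plug between the fingers, over the tube mouth. I lower the last centimetre and release.

>>> {"fn": "send_rows", "kwargs": {
  "rows": [
    [2, [0, -0.1, 0.9], 0],
    [2, [0, 0, 0], 0],
    [2, [0, 0, 0], 0],
    [5.5, [0, 0, 0], 0],
    [5.5, [0, 0, 0], 0],
    [5.5, [0, 0, 0], 0],
    [5.5, [0, 0, -5], 0],
    [5.5, [-4, -5, 0], 0],
    [5.5, [-4, -5, 0], 0],
    [5.5, [-4, -5, 0], 0]
  ]
}}

```text
t: 8.2
tool_pos: [0.5252, 0.2096, 0.2227]
tool_rot: [-3.141, 0.002, -0.001]
contact_force: [-0.0, 0.2, 0.4]
opening: 0.0549
grip_force: 0.0
```

>>> {"fn": "send_rows", "kwargs": {
  "rows": [
    [5.5, [-4, -5, 2], 0],
    [5.5, [-0.5, 0, 4], 0],
    [5.5, [0, 0, 0], 0],
    [5.5, [0, 0, 0], 0],
    [5.5, [0, 0, 0], 0]
  ]
}}

```text
t: 8.82
tool_pos: [0.4859, 0.2549, 0.1659]
tool_rot: [-3.14, 0.003, -0.005]
contact_force: [-0.1, -0.5, 0.6]
opening: 0.0546
grip_force: 0.0
```

```bash
cat >> h.py <<'E'
def plugs(im,n):
    P=cloud(im); z=P[...,2]; hsv=cv2.cvtColor(im['frame'],cv2.COLOR_RGB2HSV)
    m=(z>.024)&(z<.04)&(hsv[...,2]<60)&(np.hypot(P[...,0]-.513,P[...,1]-.312)<.11)
    for c in comps(im,m,30):
        p=P[c]; print('plug',n,((p.min(0)+p.max(0))/2)[:2].round(4)+OFF[n],c.sum())
E
python3 - <<'E'
from h import *
im=snap('top'); plugs(im,'top'); 
P=cloud(im); d=np.hypot(P[...,0]-.6435,P[...,1]-.062)
m=(d<.022); print('inside tube z',np.sort(P[m][:,2])[::8].round(3))
f=cv2.cvtColor(im['frame'],cv2.COLOR_RGB2BGR)[160:210,205:305]
cv2.imwrite('pics/c5.png',cv2.resize(f,(800,400),interpolation=3))
E
```

```text
plug top [0.4798 0.2617] 57
plug top [0.4549 0.3487] 58
inside tube z [0.051 0.061 0.066 0.07  0.08  0.094 0.101 0.111 0.118 0.125 0.134 0.14
 0.149 0.155 0.157 0.158 0.16  0.162 0.163 0.166]
```

View pics/c5.png

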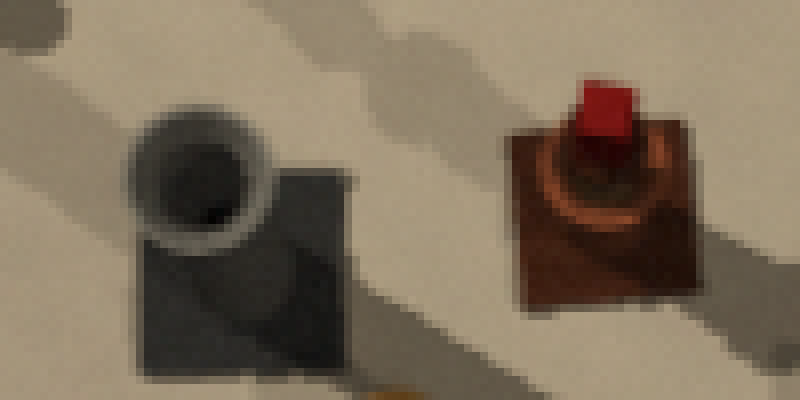

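The plug is in the tube: the mouth is clear and there is nothing on the rim. Next is plug C at (0.480, 0.2615).

>>> {"fn": "send_rows", "kwargs": {
  "rows": [
    [5.5, [-0.6, -0.65, 5], 0],
    [5.5, [0, 0, 5], 0],
    [5.5, [0, 0, 4], 0],
    [5.5, [0, 0, 0.5], 0],
    [5.5, [0, 0, 0], 0],
    [5.5, [0, 0, 0], 0],
    [5.5, [0, 0, 0], 0]
  ]
}}

```text
t: 9.75
tool_pos: [0.4795, 0.2621, 0.0207]
tool_rot: [-3.14, 0.001, -0.005]
contact_force: [-0.0, -1.2, -0.2]
opening: 0.0553
grip_force: 0.0
```

>>> {"fn": "send_rows", "kwargs": {
  "rows": [
    [5.5, [0, 0, 0.9], 0],
    [5.5, [0, 0, 0], 0],
    [2, [0, 0, 0], 0],
    [2, [0, 0, 0], 0],
    [2, [0, 0, 0], 0],
    [2, [0, 0, 0], 0],
    [2, [0, 0, -5], 0],
    [2, [0, 0, -5.3], 0],
    [2, [0, 0, -5.3], 0],
    [2, [0, 0, -5.2], 0]
  ]
}}

```text
t: 11.0
tool_pos: [0.4778, 0.2614, 0.2194]
tool_rot: [-3.141, 0.001, -0.0]
contact_force: [0.2, -0.4, 0.0]
opening: 0.0289
grip_force: 29.8
```

>>> {"fn": "send_rows", "kwargs": {
  "rows": [
    [2, [4.1, 5, 0], 0],
    [2, [4.1, 5, 0], 0],
    [2, [4.1, 5, 0], 0],
    [2, [4.1, 5, 0], 0],
    [2, [0, 0, 0], 0],
    [2, [0, 0, 0], 0],
    [2, [0, 0, 0], 0]
  ]
}}

```text
t: 11.88
tool_pos: [0.6358, 0.0694, 0.2176]
tool_rot: [-3.141, -0.002, 0.001]
contact_force: [-0.3, -0.6, 0.6]
opening: 0.0287
grip_force: 29.8
```

>>> {"fn": "send_rows", "kwargs": {
  "rows": [
    [2, [0.75, 0.75, 1], 0],
    [2, [0, 0, 1.5], 0],
    [2, [0, 0, 1], 0],
    [2, [0, 0, 0], 0],
    [2, [0, 0, 0], 0],
    [2, [0, 0, 0], 0]
  ]
}}

```text
t: 12.62
tool_pos: [0.6444, 0.0607, 0.1835]
tool_rot: [3.142, -0.0, 0.002]
contact_force: [0.8, 0.2, 0.2]
opening: 0.0288
grip_force: 29.8
```

Next I release it and go back for plug D, which should be at about (0.457, 0.3485).

>>> {"fn": "send_rows", "kwargs": {
  "rows": [
    [2, [-0.1, -0.1, 1.1], 0],
    [2, [0, 0, 0], 0],
    [2, [0, 0, 0], 0],
    [5.5, [0, 0, 0], 0],
    [5.5, [0, 0, 0], 0],
    [5.5, [0, 0, 0], 0],
    [5.5, [0, 0, -5], 0],
    [5.5, [-3, -5, 0], 0],
    [5.5, [-3, -5, 0], 0],
    [5.5, [-3, -5, 0], 0]
  ]
}}

```text
t: 13.88
tool_pos: [0.5523, 0.2129, 0.2221]
tool_rot: [-3.141, 0.002, -0.001]
contact_force: [-0.0, -0.2, 0.2]
opening: 0.0552
grip_force: 0.0
```

>>> {"fn": "send_rows", "kwargs": {
  "rows": [
    [5.5, [-3, -5, 0], 0],
    [5.5, [-3, -5, 0], 0],
    [5.5, [-3, -4, 2], 0],
    [5.5, [-0.6, 0, 4], 0],
    [5.5, [0, 0, 0], 0],
    [5.5, [0, 0, 0], 0],
    [5.5, [0, 0, 0], 0]
  ]
}}

```text
t: 14.75
tool_pos: [0.4589, 0.3519, 0.1641]
tool_rot: [-3.14, 0.002, -0.005]
contact_force: [-0.5, -0.0, -0.1]
opening: 0.0548
grip_force: 0.0
```

```bash
python3 - <<'E'
from h import *
im=snap('top'); plugs(im,'top'); plugs(snap('scene'),'scene')
P=cloud(im); d=np.hypot(P[...,0]-.6435,P[...,1]-.062)
m=(d<.03); print('tube z',np.sort(P[m][:,2])[::8].round(3))
E
```

```text
plug top [0.5502 0.3606] 59
plug top [0.4548 0.3477] 57
plug scene [0.4565 0.3481] 125
plug scene [0.5508 0.3598] 133
tube z [-0.004  0.001  0.002  0.004  0.006  0.007  0.009  0.014  0.026  0.035
  0.041  0.052  0.065  0.069  0.075  0.082  0.089  0.091  0.094  0.095
  0.097  0.098  0.099  0.102  0.105  0.109  0.113  0.118  0.122  0.125
  0.128  0.134  0.138  0.145  0.152  0.156  0.157  0.159  0.16   0.161
  0.162  0.163  0.164  0.165  0.166  0.166  0.167  0.167  0.168  0.168
  0.168  0.169  0.169  0.17   0.171  0.174]
```

Two plugs are in: the depth inside the tube levels off at about 0.10 m.

>>> {"fn": "send_rows", "kwargs": {
  "rows": [
    [5.5, [-0.3, 0.4, 5], 0],
    [5.5, [0, 0, 5], 0],
    [5.5, [0, 0, 4], 0],
    [5.5, [0, 0, 0.4], 0],
    [5.5, [0, 0, 0], 0],
    [5.5, [0, 0, 0], 0],
    [5.5, [0, 0, 0.8], 0],
    [5.5, [0, 0, 0], 0]
  ]
}}

```text
t: 15.85
tool_pos: [0.4539, 0.3476, 0.0095]
tool_rot: [3.141, -0.001, -0.001]
contact_force: [0.0, 0.4, 0.7]
opening: 0.0552
grip_force: 0.0
```

>>> {"fn": "send_rows", "kwargs": {
  "rows": [
    [2, [0, 0, -0.1], 0],
    [2, [0, 0, 0], 0],
    [2, [0, 0, 0], 0],
    [2, [0, 0, 0], 0],
    [2, [0, 0, -5.2], 0],
    [2, [0, 0, -5.3], 0],
    [2, [0, 0, -5.3], 0],
    [2, [0, 0, -5.2], 0],
    [2, [3.15, 4.75, 0], 0],
    [2, [3.15, 4.75, 0], 0]
  ]
}}

```text
t: 17.1
tool_pos: [0.5178, 0.2522, 0.2218]
tool_rot: [-3.141, -0.003, -0.003]
contact_force: [1.5, 1.2, -0.2]
opening: 0.0288
grip_force: 29.8
```

>>> {"fn": "send_rows", "kwargs": {
  "rows": [
    [2, [3.15, 4.75, 0], 0],
    [2, [3.15, 4.75, 0], 0],
    [2, [3.15, 4.75, 0], 0],
    [2, [3.15, 4.75, 0], 0],
    [2, [0, 0, 0], 0],
    [2, [0, 0, 0], 0],
    [2, [0, 0, 0], 0]
  ]
}}

```text
t: 17.98
tool_pos: [0.6424, 0.0639, 0.2205]
tool_rot: [-3.141, -0.002, 0.001]
contact_force: [-0.7, -0.9, -0.6]
opening: 0.0286
grip_force: 29.8
```

>>> {"fn": "send_rows", "kwargs": {
  "rows": [
    [2, [0.1, 0.15, 1], 0],
    [2, [0, 0, 1.5], 0],
    [2, [0, 0, 1], 0],
    [2, [0, 0, 0], 0],
    [2, [0, 0, 0], 0],
    [2, [0, 0, 1.1], 0],
    [2, [0, 0, 0], 0],
    [2, [0, 0, 0], 0]
  ]
}}

```text
t: 18.98
tool_pos: [0.644, 0.0611, 0.1745]
tool_rot: [-3.142, 0.001, 0.0]
contact_force: [-0.1, 0.7, -0.9]
opening: 0.0293
grip_force: 29.8
```

>>> {"fn": "send_rows", "kwargs": {
  "rows": [
    [5.5, [0, 0, 0], 0],
    [5.5, [0, 0, 0], 0],
    [5.5, [0, 0, 0], 0],
    [5.5, [0, 0, -5], 0],
    [5.5, [-1.6, -5, 0], 0],
    [5.5, [-1.6, -5, 0], 0],
    [5.5, [-1.6, -5, 0], 0],
    [5.5, [-1.6, -5, 0], 0],
    [5.5, [-1.5, -5, 0], 0],
    [5.5, [-1.5, -5, 0], 0]
  ]
}}

```text
t: 20.23
tool_pos: [0.5495, 0.3628, 0.2249]
tool_rot: [-3.141, 0.001, -0.001]
contact_force: [0.8, 0.5, -0.1]
opening: 0.0551
grip_force: 0.0
```

>>> {"fn": "send_rows", "kwargs": {
  "rows": [
    [5.5, [0, 0, 5], 0],
    [5.5, [0, 0, 0], 0],
    [5.5, [0, 0, 0], 0],
    [5.5, [0, 0, 0], 0]
  ]
}}

```text
t: 20.72
tool_pos: [0.5517, 0.3611, 0.1774]
tool_rot: [-3.14, 0.002, -0.005]
contact_force: [0.9, -0.8, 1.3]
opening: 0.055
grip_force: 0.0
```

```bash
python3 - <<'E'
from h import *
im=snap('top'); plugs(im,'top'); plugs(snap('scene'),'scene')
P=cloud(im); d=np.hypot(P[...,0]-.6435,P[...,1]-.062)
m=(d<.03); print('tube z',np.sort(P[m][:,2])[::8].round(3))
E
```

```text
plug top [0.5494 0.3598] 59
plug scene [0.5503 0.3598] 131
tube z [-0.007  0.001  0.003  0.004  0.005  0.006  0.008  0.012  0.026  0.033
  0.038  0.047  0.059  0.067  0.072  0.083  0.089  0.1    0.104  0.109
  0.112  0.116  0.119  0.12   0.121  0.122  0.123  0.124  0.125  0.126
  0.129  0.132  0.139  0.143  0.149  0.155  0.157  0.159  0.16   0.161
  0.162  0.163  0.164  0.164  0.164  0.165  0.166  0.167  0.167  0.168
  0.168  0.168  0.169  0.17   0.171  0.171  0.173]
```

Three plugs are in, with the plateau at about 0.124 m. Now the fourth, plug B.

>>> {"fn": "send_rows", "kwargs": {
  "rows": [
    [5.5, [-0.1, 0.1, 5], 0],
    [5.5, [0, 0, 5], 0],
    [5.5, [0, 0, 5], 0],
    [5.5, [0, 0, 0.7], 0],
    [5.5, [0, 0, 0], 0],
    [5.5, [0, 0, 0], 0],
    [5.5, [0, 0, 0.8], 0],
    [5.5, [0, 0, 0], 0]
  ]
}}

```text
t: 21.82
tool_pos: [0.5491, 0.3602, 0.0098]
tool_rot: [3.142, -0.001, -0.0]
contact_force: [0.6, -0.5, -0.3]
opening: 0.0547
grip_force: 0.0
```

>>> {"fn": "send_rows", "kwargs": {
  "rows": [
    [2, [0, 0, -0.1], 0],
    [2, [0, 0, 0], 0],
    [2, [0, 0, 0], 0],
    [2, [0, 0, 0], 0],
    [2, [0, 0, -5.2], 0],
    [2, [0, 0, -5.3], 0],
    [2, [0, 0, -5.3], 0],
    [2, [0, 0, -5.2], 0],
    [2, [1.6, 5, 0], 0],
    [2, [1.6, 5, 0], 0]
  ]
}}

```text
t: 23.08
tool_pos: [0.5815, 0.2596, 0.2216]
tool_rot: [-3.141, -0.002, -0.003]
contact_force: [0.6, -0.8, -1.0]
opening: 0.0287
grip_force: 29.8
```

>>> {"fn": "send_rows", "kwargs": {
  "rows": [
    [2, [1.6, 5, 0], 0],
    [2, [1.6, 5, 0], 0],
    [2, [1.5, 5, 0], 0],
    [2, [1.5, 4.8, 0], 0],
    [2, [0, 0, 0], 0],
    [2, [0, 0, 0], 0],
    [2, [0, 0, 0], 0]
  ]
}}

```text
t: 23.95
tool_pos: [0.6427, 0.0634, 0.2204]
tool_rot: [-3.141, -0.002, 0.001]
contact_force: [0.1, 0.7, 0.0]
opening: 0.0288
grip_force: 29.8
```

>>> {"fn": "send_rows", "kwargs": {
  "rows": [
    [2, [0.1, 0.15, 1], 0],
    [2, [0, 0, 1.5], 0],
    [2, [0, 0, 1], 0],
    [2, [0, 0, 0], 0],
    [2, [0, 0, 0], 0],
    [2, [0, 0, 1.1], 0],
    [2, [0, 0, 0], 0],
    [2, [0, 0, 0], 0]
  ]
}}

```text
t: 24.95
tool_pos: [0.644, 0.0606, 0.1746]
tool_rot: [-3.142, 0.001, 0.0]
contact_force: [-0.1, -0.7, -0.3]
opening: 0.029
grip_force: 29.8
```

>>> {"fn": "send_rows", "kwargs": {
  "rows": [
    [5.5, [0, 0, 0], 0],
    [5.5, [0, 0, 0], 0],
    [5.5, [0, 0, 0], 0],
    [5.5, [0, 0, -5], 0],
    [5.5, [0, 0, -3], 0],
    [5.5, [0.9, 5.3, 0], 0],
    [5.5, [0.9, 5.3, 0], 0],
    [5.5, [0.9, 5.2, 0], 0],
    [5.5, [0, 0, 0], 10],
    [5.5, [0, 0, 0], 0]
  ]
}}

```text
t: 26.2
tool_pos: [0.671, -0.098, 0.2546]
tool_rot: [-3.13, 0.273, 0.0]
contact_force: [1.1, 0.2, 0.3]
opening: 0.0551
grip_force: 0.0
```

>>> {"fn": "send_rows", "kwargs": {
  "rows": [
    [5.5, [0, 0, 0], 0],
    [5.5, [0, 0, 0], 0]
  ]
}}

```text
t: 26.45
tool_pos: [0.671, -0.0966, 0.2548]
tool_rot: [-3.13, 0.271, -0.0]
contact_force: [0.3, -0.6, -0.6]
opening: 0.0548
grip_force: 0.0
```

```bash
python3 - <<'E'
from h import *
im=snap('top'); plugs(im,'top'); im2=snap('scene'); plugs(im2,'scene')
P=cloud(im); d=np.hypot(P[...,0]-.6435,P[...,1]-.062)
m=(d<.03); print('tube z',np.sort(P[m][:,2])[::8].round(3))
P=cloud(im2); d=np.hypot(P[...,0]-.6435,P[...,1]-.062)
m=(d<.017); print('tube z',np.sort(P[m][:,2])[::8].round(3))
P=cloud(im2); z=P[...,2]
m=(z>.165)&(z<.18)&(np.hypot(P[...,0]-.67,P[...,1]+.095)<.03)
if m.sum()>5: print('handle top',cv2.minAreaRect(((P[m][:,:2]+OFF['scene'])*1000).astype(np.float32)))
f=cv2.cvtColor(im2['frame'],cv2.COLOR_RGB2BGR)[190:310,180:340]
cv2.imwrite('pics/c6.png',cv2.resize(f,(800,600),interpolation=3))
wedges({'top':im,'scene':im2})
E
```

```text
tube z [-0.005  0.002  0.004  0.005  0.007  0.01   0.015  0.027  0.036  0.045
  0.054  0.064  0.072  0.08   0.089  0.098  0.105  0.112  0.117  0.123
  0.13   0.136  0.14   0.144  0.147  0.148  0.148  0.15   0.15   0.151
  0.151  0.152  0.153  0.155  0.157  0.158  0.159  0.161  0.162  0.163
  0.163  0.164  0.165  0.165  0.166  0.166  0.167  0.167  0.168  0.169
  0.169  0.17   0.17   0.172  0.175]
tube z [0.125 0.148 0.149 0.15  0.15  0.15  0.15  0.151 0.151 0.151 0.151 0.152
 0.152 0.152 0.152 0.153 0.153 0.153 0.154 0.155]
handle top ((670.1580810546875, -96.90788269042969), (22.321643829345703, 21.373260498046875), 81.18574523925781)
wedge o [ 0.5652 -0.3186] yaw 9.3 size 60 36 g -3.4 2.9 1
wedge o [ 0.5574 -0.2205] yaw 11.5 size 62 37 g -2.7 2.3 2
wedge o [ 0.431  -0.2297] yaw -2.1 size 61 42 g -3.4 3.9 2
wedge o [ 0.4111 -0.3696] yaw -14.7 size 61 39 g -3.1 2.4 2
wedge o [ 0.5658 -0.007 ] yaw -55.4 size 41 41 g -0.0 0.4 1
```

View pics/c6.png

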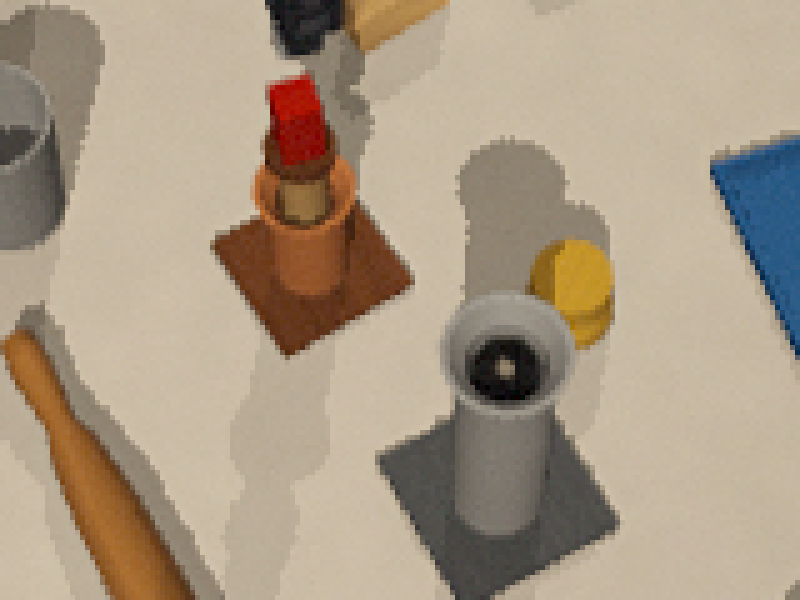

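Picture c6 shows the fourth plug's top inside the tube at crop (507,368), so all four are in; its depth reads 0.152 m. The wedge that was at (0.564, -0.359) has been knocked to about (0.565, -0.319). Now the ramrod.

>>> {"fn": "send_rows", "kwargs": {
  "rows": [
    [5.5, [-0.1, 0, 4], 0],
    [5.5, [0, 0, 4], 0],
    [5.5, [0, 0, 3], 0],
    [5.5, [0, 0, 0.6], 0],
    [5.5, [0, 0, 0], 0],
    [5.5, [0, 0, 0], 0],
    [5.5, [0, 0, 0], 0]
  ],
  "newtons": 80
}}

```text
t: 27.42
tool_pos: [0.671, -0.0974, 0.1406]
tool_rot: [3.129, -0.274, 0.005]
contact_force: [0.5, 0.3, 0.1]
opening: 0.0552
grip_force: 0.0
```

>>> {"fn": "send_rows", "kwargs": {
  "rows": [
    [5.5, [0, 0, 0.8], 0],
    [5.5, [0, 0, 0], 0],
    [1, [0, 0, 0], 0],
    [1, [0, 0, 0], 0],
    [1, [0, 0, 0], 0],
    [1, [0, 0, 0], 0],
    [1, [0, 0, 0], 0]
  ]
}}

```text
t: 28.3
tool_pos: [0.6701, -0.0972, 0.1308]
tool_rot: [-3.13, 0.274, -0.001]
contact_force: [-0.9, -0.3, 1.0]
opening: 0.0214
grip_force: 78.0
```

>>> {"fn": "send_rows", "kwargs": {
  "rows": [
    [1, [0, 0, -3], 0],
    [1, [0, 0, -4], 0],
    [1, [0, 0, -4], 0],
    [1, [0, 0, -4], 0],
    [1, [0, 0, -3], 0],
    [1, [0, 0, 0], 0],
    [1, [-1.8, -5.1, 0], 0],
    [1, [-1.8, -5.1, 0], 0],
    [1, [-1.8, -5.0, 0], 0],
    [1, [0, 0, 0], 0]
  ]
}}

```text
t: 29.55
tool_pos: [0.6417, 0.0653, 0.3078]
tool_rot: [-3.13, 0.267, 0.006]
contact_force: [0.2, -1.5, -1.1]
opening: 0.0211
grip_force: 78.8
```

>>> {"fn": "send_rows", "kwargs": {
  "rows": [
    [1, [0, 0, 0], 0],
    [1, [0, 0, 0], 0]
  ]
}}

```text
t: 29.8
tool_pos: [0.6432, 0.0606, 0.3095]
tool_rot: [3.129, -0.277, -0.002]
contact_force: [0.1, 0.8, -1.0]
opening: 0.0213
grip_force: 78.8
```

```bash
python3 - <<'E'
from h import *
o=ctrl.get_obs(); print(np.round(o['tool_pos'],4),o['contact_force'])
im2=snap('scene')
P=cloud(im2);z=P[...,2]
for lo in(.19,.21,.23,.25):
    m=(z>lo)&(z<lo+.02)&(np.hypot(P[...,0]-.643,P[...,1]-.062)<.025)
    print(lo,m.sum(),(P[m].min(0)+P[m].max(0))/2 if m.any() else '')
f=cv2.cvtColor(im2['frame'],cv2.COLOR_RGB2BGR)[170:290,200:360]
cv2.imwrite('pics/c7.png',cv2.resize(f,(800,600),interpolation=3))
E
```

```text
[0.6432 0.0606 0.3095] [ 0.10833631  0.77313257 -1.00564155]
0.19 42 [0.64645494 0.0662013  0.19982404]
0.21 50 [0.64571218 0.06611611 0.21998796]
0.23 56 [0.64601103 0.06383453 0.23996277]
0.25 47 [0.64672734 0.06670608 0.26003722]
```

View pics/c7.png

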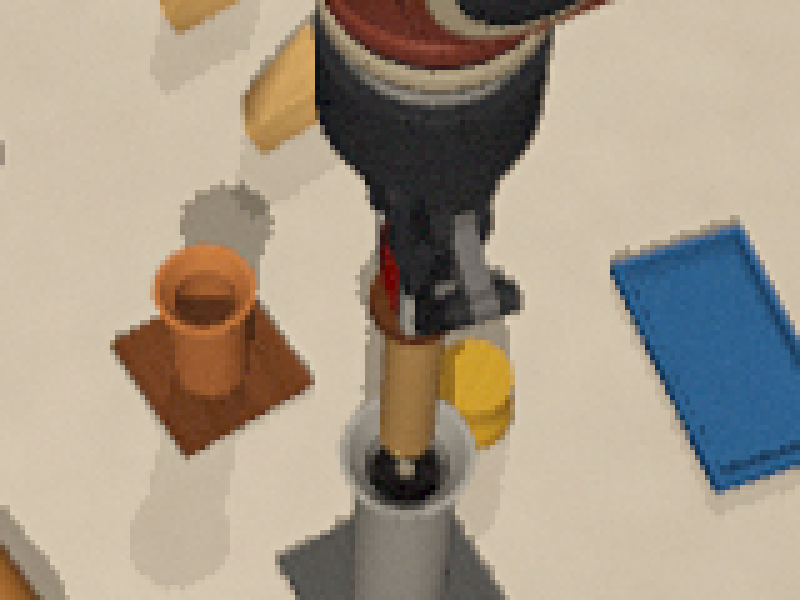

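Picture c7 shows the ramrod held upright, centred over the tube mouth with the black plug below it. I lower it in small steps.

>>> {"fn": "send_rows", "kwargs": {
  "rows": [
    [1, [0, -0.1, 1.5], 0],
    [1, [0, 0, 1], 0],
    [1, [0, 0, 0.5], 0],
    [1, [0, 0, 0.5], 0],
    [1, [0, 0, 0.5], 0],
    [1, [0, 0, 0], 0]
  ],
  "newtons": 110
}}

```text
t: 30.6
tool_pos: [0.6435, 0.0629, 0.2708]
tool_rot: [-3.13, 0.274, -0.0]
contact_force: [0.4, 0.1, -0.2]
opening: 0.0209
grip_force: 108.2
```

>>> {"fn": "send_rows", "kwargs": {
  "rows": [
    [1, [0, 0, 0.4], 0],
    [1, [0, 0, 0.4], 0],
    [1, [0, 0, 0.4], 0],
    [1, [0, 0, 0.2], 0],
    [1, [0, 0, 0], 0]
  ]
}}

```text
t: 31.22
tool_pos: [0.6433, 0.0629, 0.256]
tool_rot: [-3.13, 0.274, 0.001]
contact_force: [0.7, -1.0, -0.4]
opening: 0.0211
grip_force: 108.1
```

>>> {"fn": "send_rows", "kwargs": {
  "rows": [
    [1, [0, 0, 0.3], 0],
    [1, [0, 0, 0.3], 0],
    [1, [0, 0, 0.2], 0]
  ]
}}

```text
t: 31.6
tool_pos: [0.6441, 0.0628, 0.2507]
tool_rot: [-3.13, 0.274, -0.004]
contact_force: [-2.3, 0.1, 11.4]
opening: 0.0208
grip_force: 109.1
```

>>> {"fn": "send_rows", "kwargs": {
  "rows": [
    [1, [0, 0, 0.2], 0],
    [1, [0, 0, 0], 0]
  ]
}}

```text
t: 31.85
tool_pos: [0.6444, 0.0628, 0.2508]
tool_rot: [-3.129, 0.274, -0.006]
contact_force: [-2.9, -0.4, 12.2]
opening: 0.021
grip_force: 109.9
```

The rod has bottomed at the expected height (its foot is at 0.126 m). I press a bit more firmly.

>>> {"fn": "send_rows", "kwargs": {
  "rows": [
    [1, [0, 0, 0.3], 0],
    [1, [0, 0, 0.3], 0],
    [1, [0, 0, 0], 0],
    [1, [0, 0, 0], 0]
  ]
}}

```text
t: 32.35
tool_pos: [0.6454, 0.0628, 0.2506]
tool_rot: [-3.129, 0.274, -0.014]
contact_force: [-7.5, -0.4, 28.1]
opening: 0.0207
grip_force: 111.9
```

>>> {"fn": "send_rows", "kwargs": {
  "rows": [
    [1, [0, 0, -0.6], 0],
    [1, [0, 0, -2], 0],
    [1, [0, 0, -3], 0],
    [1, [0, 0, -1.4], 0],
    [1, [0, 0, 0], 0],
    [1, [1.8, 5.1, 0], 0],
    [1, [1.8, 5.1, 0], 0],
    [1, [1.7, 5.0, 0], 0],
    [1, [0, 0, 0], 0],
    [1, [0, 0, 0], 0]
  ]
}}

```text
t: 33.6
tool_pos: [0.6687, -0.0957, 0.3089]
tool_rot: [-3.128, 0.275, 0.004]
contact_force: [0.3, 0.1, -1.7]
opening: 0.0213
grip_force: 108.0
```

```bash
python3 - <<'E'
from h import *
o=ctrl.get_obs(); print(np.round(o['tool_pos'],4),o['contact_force'],o['tool_rot'])
im2=snap('scene')
P=cloud(im2);z=P[...,2]
d=np.hypot(P[...,0]-.6435,P[...,1]-.062); print('tube z',np.sort(P[d<.017][:,2])[::10].round(3))
wedges({'top':snap('top'),'scene':im2})
f=cv2.cvtColor(im2['frame'],cv2.COLOR_RGB2BGR)[140:260,180:340]
cv2.imwrite('pics/c8.png',cv2.resize(f,(800,600),interpolation=3))
E
```

```text
[ 0.6687 -0.0957  0.3089] [ 0.30542889  0.12012813 -1.70776676] [-3.12847112  0.27474573  0.00414008]
tube z [0.117 0.125 0.126 0.126 0.127 0.127 0.127 0.128 0.129 0.134 0.142 0.152
 0.16 ]
wedge o [ 0.5647 -0.3184] yaw 10.2 size 60 36 g -3.0 2.6 1
wedge o [ 0.559  -0.2219] yaw 8.9 size 61 42 g -3.4 4.0 2
wedge o [ 0.4299 -0.2273] yaw 4.5 size 63 40 g -2.9 1.8 2
wedge o [ 0.4114 -0.3705] yaw -17.6 size 61 42 g -2.9 3.0 2
wedge o [ 0.5573 -0.0126] yaw 122.6 size 41 41 g -0.4 -0.1 1
```

View pics/c8.png

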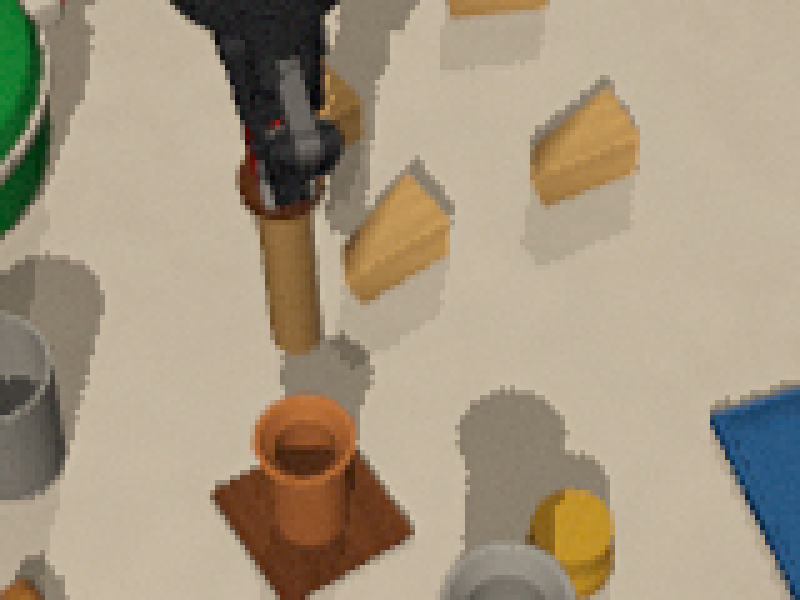

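The plug stack's top now reads 0.126 m, so the bottom is fully home. In c8 the rod hangs upright above the stand. I lower it into the stand.

>>> {"fn": "send_rows", "kwargs": {
  "rows": [
    [1, [0.1, 0.1, 3], 0],
    [1, [0, 0, 3], 0],
    [1, [0, 0, 2], 0],
    [1, [0, 0, 0.8], 0],
    [1, [0, 0, 0], 0],
    [1, [0, 0, 0], 0],
    [1, [0, 0, 0], 0]
  ],
  "newtons": 40
}}

```text
t: 34.58
tool_pos: [0.6706, -0.0974, 0.2242]
tool_rot: [3.129, -0.274, 0.004]
contact_force: [0.9, 0.1, -1.1]
opening: 0.0207
grip_force: 108.1
```

>>> {"fn": "send_rows", "kwargs": {
  "rows": [
    [1, [0, -0.05, 2], 0],
    [1, [0, 0, 2], 0],
    [1, [0, 0, 2], 0],
    [1, [0, 0, 1.5], 0],
    [1, [0, 0, 1], 0],
    [1, [0, 0, 0.6], 0],
    [1, [0, 0, 0], 0],
    [1, [0, 0, 0], 0]
  ]
}}

```text
t: 35.58
tool_pos: [0.6705, -0.0968, 0.1325]
tool_rot: [3.129, -0.274, 0.002]
contact_force: [0.3, -0.8, -1.8]
opening: 0.0207
grip_force: 108.3
```

>>> {"fn": "send_rows", "kwargs": {
  "rows": [
    [1, [0, 0, 0.15], 0],
    [1, [0, 0, 0], 0],
    [4.5, [0, 0, 0], 0],
    [4.5, [0, 0, 0], 0],
    [4.5, [0, 0, 0], 0],
    [4.5, [0, 0, -3], 0],
    [4.5, [0, 0, -4], 0],
    [4.5, [0, 0, -4], 0],
    [8, [0, 0, 0], -10],
    [8, [0, 0, 0], -10]
  ]
}}

```text
t: 36.83
tool_pos: [0.6705, -0.0968, 0.2414]
tool_rot: [3.128, 0.282, 0.003]
contact_force: [-0.4, -0.5, -0.3]
opening: 0.0789
grip_force: 0.0
```

>>> {"fn": "send_rows", "kwargs": {
  "rows": [
    [8, [0, 0, 0], -10],
    [8, [0, 0, 0], -10],
    [8, [0, 0, 0], -10],
    [8, [0, 0, 0], -10],
    [8, [0, 0, 0], -10],
    [8, [0, 0, 0], -10],
    [8, [0, 0, 0], -10],
    [8, [0, 0, 0], -10],
    [8, [0, 0, 0], -10],
    [8, [0, 0, 0], 0]
  ]
}}

```text
t: 38.08
tool_pos: [0.67, -0.0967, 0.2401]
tool_rot: [-2.022, -2.404, 0.0]
contact_force: [-0.5, -0.2, 0.2]
opening: 0.0799
grip_force: 0.0
```

```bash
cat >> h.py <<'E'
def goto(x,y,z,psi,frm=None):
    o=ctrl.get_obs(); p=np.array(o['tool_pos']); M=R.from_rotvec(o['tool_rot']).as_matrix()
    cur=np.degrees(np.arctan2(M[1,0],M[0,0]))
    d=M.T@(np.array([x,y,z])-p)*100
    print('at',p.round(4),'psi',cur.round(1),'-> d(cm)',d.round(2),'turn',round(-((psi-cur+180)%360-180),1),'(turn first changes d; d in present axes)')
E
python3 - <<'E'
from h import *
o=ctrl.get_obs(); print(o['q'])
im2=snap('scene','sc9.png')
goto(.558,-.218,.12,100)
wedges({'top':snap('top'),'scene':im2})
P=cloud(im2);z=P[...,2]
m=(z>.165)&(z<.18)&(np.hypot(P[...,0]-.67,P[...,1]+.095)<.03)
if m.sum()>5: print('handle top',P[m][:,2].mean(),cv2.minAreaRect(((P[m][:,:2]+OFF['scene'])*1000).astype(np.float32)))
E
```

```text
[-2.53143191e-01  1.68225368e-01  1.47371428e+00 -2.81373300e-05
  1.49982358e+00 -4.25247414e-01]
at [ 0.6701 -0.0967  0.2401] psi 99.8 -> d(cm) [-10.05 -13.11  12.01] turn -0.2 (turn first changes d; d in present axes)
wedge o [ 0.5658 -0.3194] yaw 9.8 size 61 39 g -3.8 3.2 1
wedge o [ 0.5579 -0.2218] yaw 10.0 size 62 40 g -2.6 3.4 2
wedge o [ 0.4314 -0.228 ] yaw 0.1 size 63 39 g -3.1 3.1 2
wedge o [ 0.4113 -0.3668] yaw -10.2 size 64 38 g -3.0 0.8 2
wedge o [ 0.5587 -0.0064] yaw 62.4 size 42 41 g -0.9 0.4 1
handle top 0.17325791037015037 ((670.4149169921875, -98.28507995605469), (22.15569496154785, 21.36237144470215), 79.82400512695312)
```

The ramrod is standing in its stand (handle top at 0.173 m). Now wedge 2.

>>> {"fn": "send_rows", "kwargs": {
  "rows": [
    [8, [-3.35, -4.37, 0], 0],
    [8, [-3.35, -4.37, 0], 0],
    [8, [-3.35, -4.37, 0], 0],
    [8, [0, 0, 5], 0],
    [8, [0, 0, 5], 0],
    [8, [0, 0, 5], 0],
    [8, [0, 0, 0], 0],
    [8, [0, 0, 0], 0],
    [8, [0, 0, 0], 0]
  ]
}}

```text
t: 39.3
tool_pos: [0.5604, -0.2194, 0.0937]
tool_rot: [2.017, 2.402, 0.002]
contact_force: [0.4, 0.7, -0.4]
opening: 0.08
grip_force: 0.0
```

```bash
python3 - <<'E'
from h import *
goto(.5582,-.2185,.01,100)
im=snap('scene'); 
f=cv2.cvtColor(im['frame'],cv2.COLOR_RGB2BGR)[110:230,190:350]
cv2.imwrite('pics/c10.png',cv2.resize(f,(800,600),interpolation=3))
E
```

```text
at [ 0.5604 -0.2194  0.0937] psi 100.0 -> d(cm) [ 0.15 -0.24  8.37] turn -0.0 (turn first changes d; d in present axes)
```

View pics/c10.png

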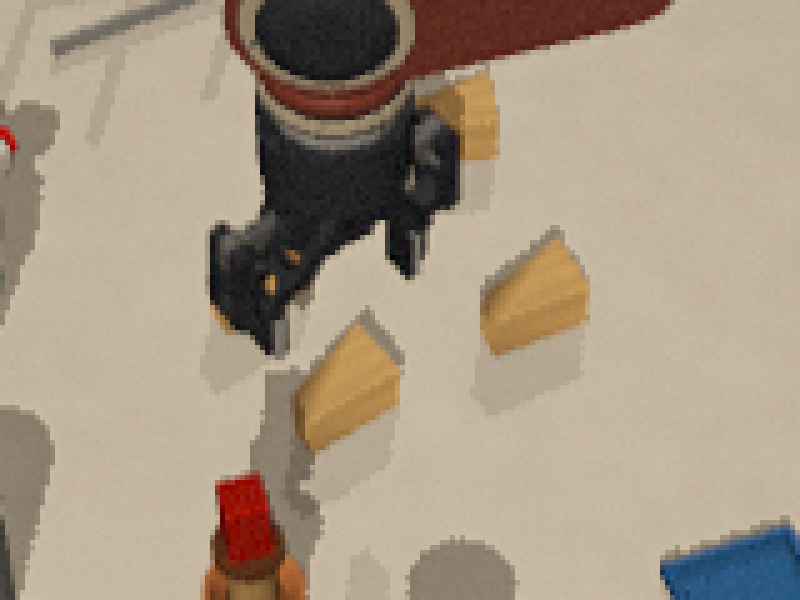

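Picture c10 shows the open fingers straddling wedge 2's length from above. I go down and grip.

>>> {"fn": "send_rows", "kwargs": {
  "rows": [
    [8, [0.15, -0.25, 4], 0],
    [8, [0, 0, 3], 0],
    [8, [0, 0, 0.8], 0],
    [8, [0, 0, 0], 0],
    [8, [0, 0, 0], 0],
    [8, [0, 0, 0], 0]
  ],
  "newtons": 40
}}

```text
t: 40.1
tool_pos: [0.5568, -0.2179, 0.0138]
tool_rot: [2.018, 2.404, 0.001]
contact_force: [0.5, 0.5, 0.0]
opening: 0.08
grip_force: 0.0
```

>>> {"fn": "send_rows", "kwargs": {
  "rows": [
    [8, [0, 0, 0.4], 0],
    [8, [0, 0, 0], 0],
    [5, [0, 0, 0], 0],
    [5, [0, 0, 0], 0],
    [5, [0, 0, 0], 0],
    [5, [0, 0, 0], 0],
    [5, [0, 0, 0], 0]
  ]
}}

```text
t: 40.98
tool_pos: [0.5558, -0.2174, 0.0083]
tool_rot: [2.02, 2.406, 0.0]
contact_force: [0.1, 0.2, 2.5]
opening: 0.0593
grip_force: 44.6
```

>>> {"fn": "send_rows", "kwargs": {
  "rows": [
    [5, [0, 0, -4], 0],
    [5, [0, 0, -4], 0],
    [5, [0, 0, -2], 9.2],
    [5, [0, 0, 0], 9.2],
    [5, [0, 0, 0], 0],
    [5, [0, 0, 0], 0]
  ]
}}

```text
t: 41.72
tool_pos: [0.5551, -0.2171, 0.1073]
tool_rot: [-2.375, -2.054, 0.001]
contact_force: [-0.6, 0.2, -0.8]
opening: 0.0592
grip_force: 44.3
```

```bash
python3 - <<'E'
from h import *
goto(.4317,.0759,.06,81.7)
E
```

```text
at [ 0.5551 -0.2171  0.1073] psi 81.7 -> d(cm) [ 27.21 -16.43   4.77] turn 0.0 (turn first changes d; d in present axes)
```

>>> {"fn": "send_rows", "kwargs": {
  "rows": [
    [5, [4.5, -2.75, 0], 0],
    [5, [4.5, -2.75, 0], 0],
    [5, [4.5, -2.75, 0], 0],
    [5, [4.5, -2.75, 0], 0],
    [5, [4.6, -2.7, 0], 0],
    [5, [4.6, -2.7, 1], 0],
    [5, [0, 0, 3], 0],
    [5, [0, 0, 0], 0],
    [5, [0, 0, 0], 0]
  ]
}}

```text
t: 42.85
tool_pos: [0.4337, 0.0754, 0.0687]
tool_rot: [2.378, 2.052, 0.0]
contact_force: [0.1, -0.6, 0.3]
opening: 0.0592
grip_force: 44.4
```

```bash
python3 - <<'E'
from h import *
goto(.4317,.0759,.0115,81.7)
B={n:snap(n) for n in('top','scene')}
for n,im in B.items():
    P=cloud(im); hsv=cv2.cvtColor(im['frame'],cv2.COLOR_RGB2HSV); z=P[...,2]
    m=(hsv[...,0]>8)&(hsv[...,0]<25)&(hsv[...,1]>70)&(z>.03)&(z<.12)&(abs(P[...,0]-.43)<.06)&(abs(P[...,1]-.07)<.06)
    if m.sum(): p=P[m]; p[:,:2]+=OFF[n]; print(n,m.sum(),p.min(0).round(3),p.max(0).round(3))
f=cv2.cvtColor(B['scene']['frame'],cv2.COLOR_RGB2BGR)[180:300,280:440]
cv2.imwrite('pics/c11.png',cv2.resize(f,(800,600),interpolation=3))
E
```

```text
at [0.4337 0.0754 0.0687] psi 81.6 -> d(cm) [ 0.02 -0.21  5.72] turn -0.1 (turn first changes d; d in present axes)
top 1 [0.374 0.071 0.119] [0.374 0.071 0.119]
scene 243 [0.403 0.058 0.061] [0.478 0.088 0.118]
```

View pics/c11.png

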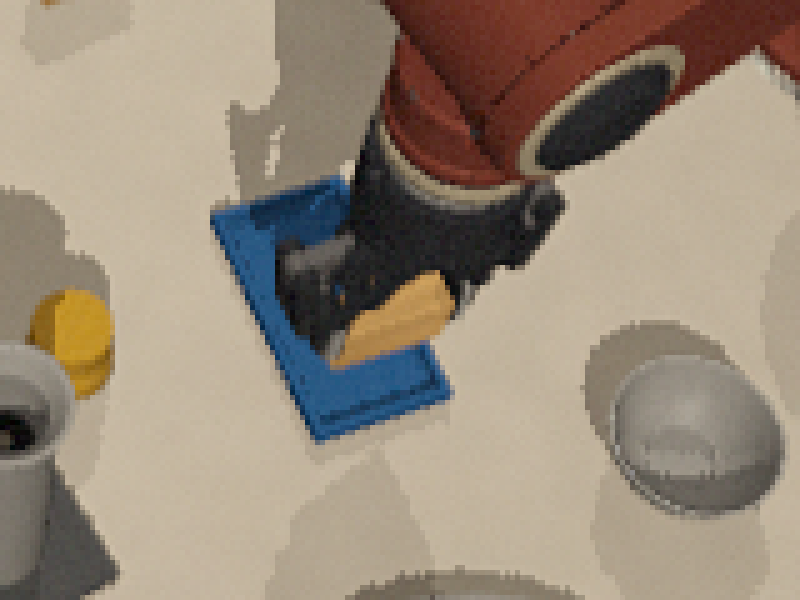

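Picture c11 shows the wedge held above the +y half of the tray, square to it. I lower it inside the wall and then slide it towards the +y wall.

>>> {"fn": "send_rows", "kwargs": {
  "rows": [
    [5, [0, -0.2, 3], 0],
    [5, [0, 0, 1.8], 0],
    [5, [0, 0, 0.4], 0],
    [5, [0, 0, 0], 0],
    [5, [0, 0, 0], 0],
    [5, [0, 0, 0], 0]
  ]
}}

```text
t: 43.7
tool_pos: [0.4321, 0.076, 0.0171]
tool_rot: [2.378, 2.052, 0.002]
contact_force: [-0.4, -0.9, -0.6]
opening: 0.0591
grip_force: 44.4
```

>>> {"fn": "send_rows", "kwargs": {
  "rows": [
    [5, [0, 0, 0.4], 0],
    [5, [0, 0, 0], 0],
    [5, [0, 0, 0], 0]
  ]
}}

```text
t: 44.08
tool_pos: [0.4312, 0.0761, 0.012]
tool_rot: [-2.378, -2.052, 0.0]
contact_force: [0.4, -0.1, -1.0]
opening: 0.059
grip_force: 44.4
```

>>> {"fn": "send_rows", "kwargs": {
  "rows": [
    [5, [0.2, 0, 0], 0],
    [5, [0.2, 0, 0], 0],
    [5, [0, 0, 0], 0],
    [5, [0, 0, 0], 0]
  ]
}}

```text
t: 44.58
tool_pos: [0.4319, 0.0801, 0.0122]
tool_rot: [2.378, 2.052, 0.0]
contact_force: [0.3, -0.1, -1.4]
opening: 0.0591
grip_force: 44.4
```

>>> {"fn": "send_rows", "kwargs": {
  "rows": [
    [5, [0.15, 0, 0], 0],
    [5, [0.15, 0, 0], 0],
    [5, [0, 0, 0], 0]
  ]
}}

```text
t: 44.95
tool_pos: [0.4323, 0.0828, 0.0122]
tool_rot: [2.378, 2.053, -0.001]
contact_force: [-0.5, -1.7, 0.4]
opening: 0.0591
grip_force: 44.4
```

>>> {"fn": "send_rows", "kwargs": {
  "rows": [
    [6.8, [0, 0, 0], 0],
    [6.8, [0, 0, 0], 0],
    [6.8, [0, 0, -0.5], 0],
    [8, [0, 0, -4], 0],
    [8, [0, 0, -5], -9],
    [8, [0, 0, 0], -9],
    [8, [0, 0, 0], 0],
    [8, [0, 0, 0], 0]
  ]
}}

```text
t: 45.95
tool_pos: [0.4317, 0.083, 0.1064]
tool_rot: [-2.03, -2.396, 0.002]
contact_force: [-0.1, 0.1, -0.5]
opening: 0.08
grip_force: 0.0
```

```bash
cat >> h.py <<'E'
T=np.array([.4247,.028]); A=np.radians(-8.3); EX=np.array([np.cos(A),np.sin(A)]); EY=np.array([-EX[1],EX[0]])
def intray(W):
    for o,w,*_ in W:
        d=o-T; 
        if np.hypot(*d)<.09: print('  in tray x',round(d@EX*1e3,1),'y',round(d@EY*1e3,1),'rel yaw',round((w+8.3+180)%360-180,1))
E
python3 - <<'E'
from h import *
W=wedges({n:snap(n) for n in('top','scene')}); intray(W)
goto(.5645,-.316,.107,100)
E
```

```text
wedge o [ 0.5655 -0.3199] yaw 8.7 size 61 41 g -3.1 3.7 2
wedge o [ 0.5573 -0.0109] yaw 110.4 size 43 40 g -0.3 -0.2 2
wedge o [ 0.4308 -0.2298] yaw -2.6 size 59 44 g -3.4 4.3 2
wedge o [ 0.4114 -0.3697] yaw -15.7 size 62 39 g -3.1 2.2 2
wedge o [0.4316 0.0772] yaw -7.7 size 61 38 g -3.5 3.3 1
  in tray x -0.3 y 49.7 rel yaw 0.6
at [0.4316 0.0829 0.1062] psi 99.5 -> d(cm) [-41.54   6.52  -0.1 ] turn -0.5 (turn first changes d; d in present axes)
```

Wedge 2 sits against the +y wall (y = 49.7 mm, square). Next is the knocked wedge, for the second slot.

>>> {"fn": "send_rows", "kwargs": {
  "rows": [
    [8, [-5.2, 0.8, 0], 0],
    [8, [-5.2, 0.8, 0], 0],
    [8, [-5.2, 0.8, 0], 0],
    [8, [-5.2, 0.8, 0], 0],
    [8, [-5.2, 0.8, 0], 0],
    [8, [-5.2, 0.8, 0], 0],
    [8, [-5.2, 0.85, 0], 0],
    [8, [-5.1, 0.85, 0], 0],
    [8, [0, 0, 0], 0],
    [8, [0, 0, 0], 0]
  ]
}}

```text
t: 47.3
tool_pos: [0.5648, -0.3149, 0.106]
tool_rot: [-2.028, -2.396, -0.0]
contact_force: [0.0, 0.1, 0.1]
opening: 0.08
grip_force: 0.0
```

>>> {"fn": "send_rows", "kwargs": {
  "rows": [
    [8, [0, 0, 3], 0],
    [8, [0, 0, 2], 0],
    [8, [0, 0, 0], 0],
    [8, [0, 0, 0], 0]
  ]
}}

```text
t: 47.8
tool_pos: [0.5658, -0.3152, 0.0579]
tool_rot: [2.027, 2.399, 0.0]
contact_force: [0.7, 0.3, 1.2]
opening: 0.0802
grip_force: 0.0
```

```bash
python3 - <<'E'
from h import *
goto(.5648,-.316,.010,99.5)
E
```

```text
at [ 0.5658 -0.3152  0.0579] psi 99.6 -> d(cm) [-0.05 -0.12  4.79] turn 0.1 (turn first changes d; d in present axes)
```

>>> {"fn": "send_rows", "kwargs": {
  "rows": [
    [8, [-0.05, -0.1, 3], 0],
    [8, [0, 0, 1.3], 0],
    [8, [0, 0, 0.4], 0],
    [8, [0, 0, 0], 0],
    [8, [0, 0, 0], 0],
    [5, [0, 0, 0], 0],
    [5, [0, 0, 0], 0],
    [5, [0, 0, 0], 0],
    [5, [0, 0, 0], 0],
    [5, [0, 0, 0], 0]
  ]
}}

```text
t: 49.05
tool_pos: [0.5652, -0.3166, 0.0112]
tool_rot: [2.027, 2.398, 0.0]
contact_force: [0.0, -0.1, 6.2]
opening: 0.0592
grip_force: 44.7
```

>>> {"fn": "send_rows", "kwargs": {
  "rows": [
    [5, [0, 0, -4], 0],
    [5, [0, 0, -4], 0],
    [5, [0, 0, -2], -10.1],
    [5, [0, 0, 0], -10.1],
    [5, [0, 0, 0], -10.1],
    [5, [0, 0, 0], -10.1],
    [5, [0, 0, 0], -10.1],
    [5, [0, 0, 0], -10.1],
    [5, [0, 0, 0], -10.1],
    [5, [0, 0, 0], -10.1]
  ]
}}

```text
t: 50.3
tool_pos: [0.5639, -0.3156, 0.1089]
tool_rot: [0.02, -3.14, -0.002]
contact_force: [-0.1, -0.1, 0.3]
opening: 0.0593
grip_force: 44.2
```

>>> {"fn": "send_rows", "kwargs": {
  "rows": [
    [5, [0, 0, 0], -10.1],
    [5, [0, 0, 0], -10.1],
    [5, [0, 0, 0], -10.1],
    [5, [0, 0, 0], -10.1],
    [5, [0, 0, 0], -10.1],
    [5, [0, 0, 0], -10.1],
    [5, [0, 0, 0], -10.1],
    [5, [0, 0, 0], -10.1],
    [5, [0, 0, 0], 0],
    [5, [0, 0, 0], 0]
  ]
}}

```text
t: 51.55
tool_pos: [0.611, -0.2181, 0.0972]
tool_rot: [1.721, -2.477, 0.113]
contact_force: [0.0, -0.4, -0.2]
opening: 0.0593
grip_force: 44.2
```

```bash
python3 - <<'E'
from h import *
print(ctrl.get_obs()['q'])
c=T+EY*(.013-.004); goto(c[0],c[1],.107,261.7)
E
```

```text
[-0.39553478  0.23198735  1.65239127 -0.15096701  1.26349681 -3.13471467]
at [ 0.611  -0.2181  0.0972] psi -110.4 -> d(cm) [-17.15  26.25  -3.24] turn -12.1 (turn first changes d; d in present axes)
```

Joint 6 hit its range limit and tilted the tool. I turn back so the pose is reachable again, and will finish the turn over the tray.

>>> {"fn": "send_rows", "kwargs": {
  "rows": [
    [5, [0, 0, 0], 10],
    [5, [0, 0, 0], 10],
    [5, [0, 0, 0], 10],
    [5, [0, 0, 0], 10],
    [5, [0, 0, 0], 0],
    [5, [0, 0, 0], 0]
  ]
}}

```text
t: 52.3
tool_pos: [0.6111, -0.219, 0.0979]
tool_rot: [0.78, -2.946, 0.172]
contact_force: [-0.2, -0.1, -0.7]
opening: 0.0591
grip_force: 44.1
```

```bash
python3 - <<'E'
from h import *
print(ctrl.get_obs()['q'])
c=T+EY*(.013-.004); goto(c[0],c[1],.107,261.7)
print(R.from_rotvec(ctrl.get_obs()['tool_rot']).as_matrix().round(3))
im=snap('scene'); W=wedges({'top':snap('top'),'scene':im}); intray(W)
P=cloud(im);z=P[...,2]
m=(z>.165)&(z<.18)&(np.hypot(P[...,0]-.67,P[...,1]+.095)<.04)
if m.sum()>5: print('handle top',P[m][:,2].mean(),cv2.minAreaRect(((P[m][:,:2]+OFF['scene'])*1000).astype(np.float32)))
E
```

```text
[-0.39682285  0.23144063  1.65168123 -0.15079435  1.26352923 -2.43897732]
at [ 0.6111 -0.219   0.0979] psi -150.6 -> d(cm) [ 3.67 31.22 -3.21] turn -52.3 (turn first changes d; d in present axes)
[[-0.866 -0.497 -0.057]
 [-0.487  0.863 -0.131]
 [ 0.114 -0.086 -0.99 ]]
wedge o [ 0.5585 -0.0122] yaw 124.7 size 42 42 g -0.1 0.2 2
wedge o [0.4317 0.0774] yaw -5.9 size 61 40 g -3.6 3.3 2
wedge o [ 0.4294 -0.2246] yaw 8.3 size 63 38 g -2.5 -0.4 2
wedge o [ 0.4115 -0.3702] yaw -19.4 size 59 38 g -3.7 3.3 1
  in tray x -0.2 y 49.9 rel yaw 2.4
handle top 0.1733457388846114 ((670.6329956054688, -97.53753662109375), (22.896448135375977, 21.228979110717773), 80.57563018798828)
```

Joints 2, 3 and 5 still sum to a vertical tool, so only q4 is off (-0.15). Overrunning the other q6 limit by the same amount should bring q4 back. I lift clear and turn that way.

>>> {"fn": "send_rows", "kwargs": {
  "rows": [
    [5, [0, 0, -5], 0],
    [5, [0, 0, -5], 0],
    [5, [0, 0, 0], 10],
    [5, [0, 0, 0], 10],
    [5, [0, 0, 0], 10],
    [5, [0, 0, 0], 10],
    [5, [0, 0, 0], 10],
    [5, [0, 0, 0], 10],
    [5, [0, 0, 0], 10],
    [5, [0, 0, 0], 10]
  ]
}}

```text
t: 53.65
tool_pos: [0.6171, -0.205, 0.1968]
tool_rot: [1.339, 2.828, -0.225]
contact_force: [0.2, -0.6, -0.7]
opening: 0.059
grip_force: 44.1
```

>>> {"fn": "send_rows", "kwargs": {
  "rows": [
    [5, [0, 0, 0], 10],
    [5, [0, 0, 0], 10],
    [5, [0, 0, 0], 10],
    [5, [0, 0, 0], 10],
    [5, [0, 0, 0], 10],
    [5, [0, 0, 0], 10],
    [5, [0, 0, 0], 10],
    [5, [0, 0, 0], 10],
    [5, [0, 0, 0], 10],
    [5, [0, 0, 0], 10]
  ]
}}

```text
t: 54.9
tool_pos: [0.6171, -0.205, 0.1968]
tool_rot: [2.927, 0.766, -0.134]
contact_force: [0.3, -0.2, -0.2]
opening: 0.0594
grip_force: 44.1
```

>>> {"fn": "send_rows", "kwargs": {
  "rows": [
    [5, [0, 0, 0], 10],
    [5, [0, 0, 0], 10],
    [5, [0, 0, 0], 10],
    [5, [0, 0, 0], 10],
    [5, [0, 0, 0], 10],
    [5, [0, 0, 0], 10],
    [5, [0, 0, 0], 10],
    [5, [0, 0, 0], 10],
    [5, [0, 0, 0], 10],
    [5, [0, 0, 0], 10]
  ]
}}

```text
t: 56.15
tool_pos: [0.6171, -0.205, 0.1968]
tool_rot: [2.448, -1.735, 0.045]
contact_force: [-0.6, -1.1, -0.7]
opening: 0.0588
grip_force: 44.1
```

```bash
python3 - <<'E'
from h import *
o=ctrl.get_obs();print(o['q'],o['tool_pos'])
E
```

```text
[-0.37335448  0.14639822  1.57547585 -0.14515478  1.42631522  2.45229476] [ 0.6170827  -0.20500551  0.19681831]
```

>>> {"fn": "send_rows", "kwargs": {
  "rows": [
    [5, [0, 0, 0], 10],
    [5, [0, 0, 0], 10],
    [5, [0, 0, 0], 10],
    [5, [0, 0, 0], 10],
    [5, [0, 0, 0], 5],
    [5, [0, 0, 0], 0]
  ]
}}

```text
t: 56.9
tool_pos: [0.6072, -0.2289, 0.2005]
tool_rot: [1.682, -2.533, 0.1]
contact_force: [0.6, 0.0, 0.5]
opening: 0.059
grip_force: 44.1
```

```bash
python3 - <<'E'
from h import *
o=ctrl.get_obs();print(o['q'],o['tool_pos'])
E
```

```text
[-0.42380957  0.13447203  1.58083275 -0.12011527  1.42476647  3.13384344] [ 0.60722987 -0.22890096  0.20049076]
```

>>> {"fn": "send_rows", "kwargs": {
  "rows": [
    [5, [0, 0, 0], 8],
    [5, [0, 0, 0], 8],
    [5, [0, 0, 0], 0]
  ]
}}

```text
t: 57.28
tool_pos: [0.5717, -0.2904, 0.2051]
tool_rot: [1.517, -2.714, 0.059]
contact_force: [0.4, 0.8, -0.5]
opening: 0.0595
grip_force: 44.2
```

```bash
python3 - <<'E'
from h import *
o=ctrl.get_obs();print(o['q'],o['tool_pos'])
E
```

```text
[-0.56587814  0.09903847  1.60864744 -0.04641374  1.41602054  3.1341114 ] [ 0.57174373 -0.29043037  0.20511663]
```

>>> {"fn": "send_rows", "kwargs": {
  "rows": [
    [5, [0, 0, 0], 9],
    [5, [0, 0, 0], 0],
    [5, [0, 0, 0], 0]
  ]
}}

```text
t: 57.65
tool_pos: [0.5495, -0.3195, 0.2049]
tool_rot: [-1.414, 2.797, -0.034]
contact_force: [-0.0, -0.0, -0.1]
opening: 0.059
grip_force: 44.2
```

```bash
python3 - <<'E'
from h import *
o=ctrl.get_obs();print(o['q'],o['tool_pos']);print(R.from_rotvec(o['tool_rot']).as_matrix().round(3))
E
```

```text
[-0.64222283  0.08023464  1.62860739 -0.00327575  1.41032924  3.13446545] [ 0.54948308 -0.31948331  0.20488345]
[[-0.593 -0.805  0.016]
 [-0.805  0.593 -0.016]
 [ 0.003 -0.022 -1.   ]]
```

The tool is upright again (residual 0.02 rad). I unwind joint 6 most of the way here, move over the tray, and finish turning there within range.

>>> {"fn": "send_rows", "kwargs": {
  "rows": [
    [5, [0, 0, 0], -10.4],
    [5, [0, 0, 0], -10.4],
    [5, [0, 0, 0], -10.4],
    [5, [0, 0, 0], -10.4],
    [5, [0, 0, 0], -10.4],
    [5, [0, 0, 0], -10.4],
    [5, [0, 0, 0], -10.4],
    [5, [0, 0, 0], -10.4],
    [5, [0, 0, 0], -10.4],
    [5, [0, 0, 0], -10.4]
  ]
}}

```text
t: 58.9
tool_pos: [0.55, -0.3189, 0.2049]
tool_rot: [3.071, -0.595, 0.029]
contact_force: [0.2, 0.1, 0.1]
opening: 0.059
grip_force: 44.2
```

>>> {"fn": "send_rows", "kwargs": {
  "rows": [
    [5, [0, 0, 0], -10.4],
    [5, [0, 0, 0], -10.4],
    [5, [0, 0, 0], -10.4],
    [5, [0, 0, 0], -10.4],
    [5, [0, 0, 0], -10.4],
    [5, [0, 0, 0], -10.4],
    [5, [0, 0, 0], -10.4],
    [5, [0, 0, 0], -10.4],
    [5, [0, 0, 0], -10.4],
    [5, [0, 0, 0], 0]
  ]
}}

```text
t: 60.15
tool_pos: [0.5498, -0.3191, 0.2049]
tool_rot: [2.537, 1.815, 0.006]
contact_force: [0.1, 0.3, -0.5]
opening: 0.0594
grip_force: 44.2
```

```bash
python3 - <<'E'
from h import *
c=T+EY*(.013-.004); goto(c[0],c[1],.107,261.7); print(ctrl.get_obs()['q'])
E
```

```text
at [ 0.5498 -0.3191  0.2049] psi 71.2 -> d(cm) [ 29.79 -23.4    9.01] turn 169.5 (turn first changes d; d in present axes)
[-0.64132856  0.08035228  1.62843184 -0.00348798  1.41030987 -0.31209997]
```

>>> {"fn": "send_rows", "kwargs": {
  "rows": [
    [5, [3.72, -2.93, 0], 0],
    [5, [3.72, -2.93, 0], 0],
    [5, [3.72, -2.93, 1], 0],
    [5, [3.72, -2.93, 1], 0],
    [5, [3.73, -2.92, 2], 0],
    [5, [3.73, -2.92, 2], 0],
    [5, [3.73, -2.92, 2], 0],
    [5, [3.73, -2.92, 1], 0],
    [5, [0, 0, 0], 0],
    [5, [0, 0, 0], -10]
  ]
}}

```text
t: 61.4
tool_pos: [0.4257, 0.0362, 0.1076]
tool_rot: [2.363, 2.033, 0.003]
contact_force: [-0.3, -0.9, -0.5]
opening: 0.0589
grip_force: 44.2
```

>>> {"fn": "send_rows", "kwargs": {
  "rows": [
    [5, [0, 0, 0], -10],
    [5, [0, 0, 0], -10],
    [5, [0, 0, 0], -10],
    [5, [0, 0, 0], -10],
    [5, [0, 0, 0], -10],
    [5, [0, 0, 0], -10],
    [5, [0, 0, 0], -10],
    [5, [0, 0, 0], -10],
    [5, [0, 0, 0], -10],
    [5, [0, 0, 0], -10]
  ]
}}

```text
t: 62.65
tool_pos: [0.4262, 0.0351, 0.1079]
tool_rot: [-0.036, 3.124, -0.027]
contact_force: [0.2, -0.3, -1.2]
opening: 0.0592
grip_force: 44.2
```

>>> {"fn": "send_rows", "kwargs": {
  "rows": [
    [5, [0, 0, 0], -10],
    [5, [0, 0, 0], -10],
    [5, [0, 0, 0], -10],
    [5, [0, 0, 0], -10],
    [5, [0, 0, 0], -10],
    [5, [0, 0, 0], -10],
    [5, [0, 0, 0], -10],
    [5, [0, 0, 0], -10],
    [5, [0, 0, 0], 0],
    [5, [0, 0, 0], 0]
  ]
}}

```text
t: 63.9
tool_pos: [0.4258, 0.0354, 0.1075]
tool_rot: [-2.038, 2.388, -0.037]
contact_force: [0.9, -0.8, -0.6]
opening: 0.059
grip_force: 44.2
```

```bash
python3 - <<'E'
from h import *
c=T+EY*(.013-.004); goto(c[0],c[1],.06,261.7); print(ctrl.get_obs()['q']); o=ctrl.get_obs();print(R.from_rotvec(o['tool_rot']).as_matrix().round(3))
E
```

```text
at [0.4258 0.0354 0.1075] psi -99.1 -> d(cm) [-0.22  0.09  4.75] turn -0.8 (turn first changes d; d in present axes)
[-0.08138261 -0.35334124  2.18739384 -0.01592108  1.28957867 -3.06067815]
[[-0.157 -0.987  0.017]
 [-0.987  0.157 -0.017]
 [ 0.014 -0.019 -1.   ]]
```

>>> {"fn": "send_rows", "kwargs": {
  "rows": [
    [5, [-0.2, 0.1, 4], 0],
    [5, [0, 0, 3], 0],
    [5, [0, 0, 1.5], 0],
    [5, [0, 0, 0], 0],
    [5, [0, 0, 0], 0],
    [5, [0, 0, 0], 0]
  ]
}}

```text
t: 64.65
tool_pos: [0.4273, 0.0363, 0.0235]
tool_rot: [-2.041, 2.384, -0.039]
contact_force: [0.3, -0.3, 0.4]
opening: 0.0594
grip_force: 44.2
```

```bash
python3 - <<'E'
from h import *
c=T+EY*(.013-.0035); goto(c[0],c[1],.016,261.7)
B={n:snap(n) for n in('top','scene')}
f=cv2.cvtColor(B['scene']['frame'],cv2.COLOR_RGB2BGR)[180:300,280:440]
cv2.imwrite('pics/c12.png',cv2.resize(f,(800,600),interpolation=3))
E
```

```text
at [0.4273 0.0363 0.0235] psi -98.9 -> d(cm) [-0.1   0.15  0.75] turn -0.6 (turn first changes d; d in present axes)
```

View pics/c12.png

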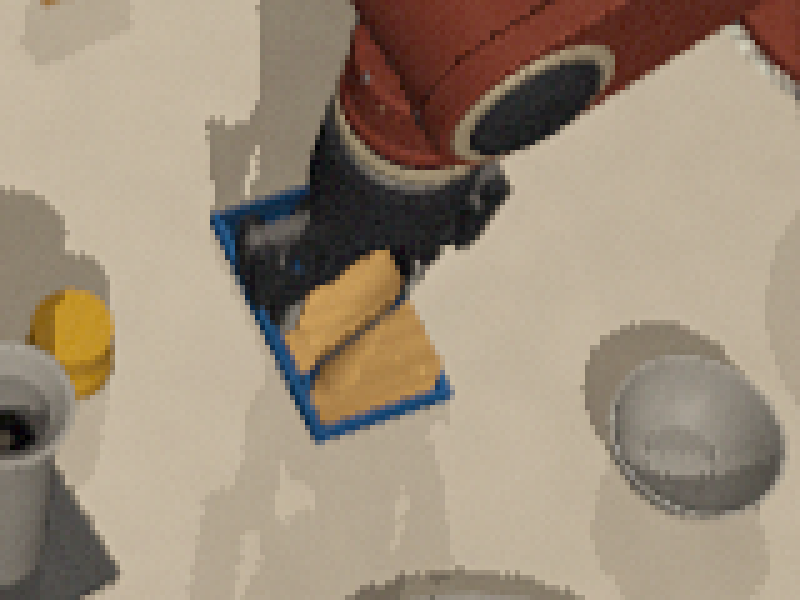

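Picture c12 shows the second wedge beside the first with a small gap and matching slants. I lower it and slide it against the first.

>>> {"fn": "send_rows", "kwargs": {
  "rows": [
    [5, [0, 0.15, 0.4], 0],
    [5, [0, 0, 0.4], 0],
    [5, [0, 0, 0], 0],
    [5, [-0.3, 0, 0], 0],
    [5, [-0.2, 0, 0], 0],
    [5, [0, 0, 0], 0],
    [5, [0, 0, 0], 0]
  ]
}}

```text
t: 65.62
tool_pos: [0.4261, 0.0412, 0.0147]
tool_rot: [-2.042, 2.385, -0.038]
contact_force: [-1.2, -2.4, 4.7]
opening: 0.0594
grip_force: 44.8
```

>>> {"fn": "send_rows", "kwargs": {
  "rows": [
    [5, [-0.2, 0, -0.1], 0],
    [5, [-0.15, 0, 0], 0],
    [5, [0, 0, 0], 0]
  ]
}}

```text
t: 66.0
tool_pos: [0.4257, 0.0446, 0.0147]
tool_rot: [-2.044, 2.385, -0.037]
contact_force: [-0.5, -3.4, 1.3]
opening: 0.0595
grip_force: 44.3
```

>>> {"fn": "send_rows", "kwargs": {
  "rows": [
    [6.8, [0, 0, 0], 0],
    [6.8, [0, 0, 0], 0],
    [6.8, [0, 0, -0.5], 0],
    [7, [0, 0, -4], 0],
    [7, [0, 0, -5], 0],
    [7, [0, 0, 0], 0],
    [7, [0, 0, 0], 10]
  ]
}}

```text
t: 66.88
tool_pos: [0.4247, 0.0466, 0.1105]
tool_rot: [-1.819, 2.556, -0.037]
contact_force: [0.2, 0.0, -0.2]
opening: 0.07
grip_force: 0.0
```

```bash
python3 - <<'E'
from h import *
B={n:snap(n) for n in('top','scene')}
W=wedges(B); intray(W)
# combined footprint of tray wedges
for n,im in B.items():
    P=cloud(im); hsv=cv2.cvtColor(im['frame'],cv2.COLOR_RGB2HSV); z=P[...,2]
    m=(hsv[...,0]>8)&(hsv[...,0]<25)&(hsv[...,1]>70)&(z>.033)&(z<.05)&(np.hypot(P[...,0]-T[0],P[...,1]-T[1])<.1)
    d=P[m][:,:2]+OFF[n]-T; print(n,m.sum(),'x',(d@EX).min().round(4),(d@EX).max().round(4),'y',(d@EY).min().round(4),(d@EY).max().round(4),'zmax',P[m][:,2].max())
goto(.43,-.225,.105,-90); print(ctrl.get_obs()['q'])
E
```

```text
wedge o [ 0.5644 -0.0137] yaw -152.4 size 43 41 g -0.3 0.2 2
wedge o [ 0.4304 -0.2277] yaw 1.4 size 61 38 g -2.6 2.4 2
wedge o [ 0.4116 -0.3706] yaw -16.1 size 62 40 g -2.9 3.0 2
wedge o [0.4329 0.0593] yaw -98.8 size 62 62 g -0.5 0.3 1
  in tray x 3.6 y 32.2 rel yaw -90.5Traceback (most recent call last):
  File "<stdin>", line 8, in <module>
    return umr_minimum(a, axis, None, out, keepdims, initial, where)
ValueError: zero-size array to reduction operation minimum which has no identity
```

Both wedges are packed: their common footprint is 62 x 62. Next, wedge 3 for the third slot (narrow end to +x, no flip needed).

>>> {"fn": "send_rows", "kwargs": {
  "rows": [
    [8, [0, 0, 0], 10.1],
    [8, [0, 0, 0], 10.1],
    [8, [0, 0, 0], 10.1],
    [8, [0, 0, 0], 10.1],
    [8, [0, 0, 0], 10.1],
    [8, [0, 0, 0], 10.1],
    [8, [0, 0, 0], 10.1],
    [8, [0, 0, 0], 10.1],
    [8, [0, 0, 0], 10.1],
    [8, [0, 0, 0], 10.1]
  ]
}}

```text
t: 68.22
tool_pos: [0.4239, 0.0466, 0.109]
tool_rot: [0.809, 3.017, -0.019]
contact_force: [-0.4, 0.6, 0.3]
opening: 0.0798
grip_force: 0.0
```

>>> {"fn": "send_rows", "kwargs": {
  "rows": [
    [8, [0, 0, 0], 10.1],
    [8, [0, 0, 0], 10.1],
    [8, [0, 0, 0], 10.1],
    [8, [0, 0, 0], 10.1],
    [8, [0, 0, 0], 10.1],
    [8, [0, 0, 0], 10.1],
    [8, [0, 0, 0], 0],
    [8, [0, 0, 0], 0]
  ]
}}

```text
t: 69.22
tool_pos: [0.4242, 0.0465, 0.1095]
tool_rot: [2.21, 2.201, -0.001]
contact_force: [-0.1, 0.4, 0.0]
opening: 0.0804
grip_force: 0.0
```

```bash
python3 - <<'E'
from h import *
goto(.4306,-.224,.105,89.5); print(ctrl.get_obs()['q'])
E
```

```text
at [0.4242 0.0465 0.1095] psi 89.7 -> d(cm) [-27.03   0.75   0.91] turn 0.2 (turn first changes d; d in present axes)
[-0.05527795 -0.35593507  2.18577676 -0.01619193  1.29568547 -0.04660094]
```

>>> {"fn": "send_rows", "kwargs": {
  "rows": [
    [8, [-5.4, 0.15, 0], 0],
    [8, [-5.4, 0.15, 0], 0],
    [8, [-5.4, 0.15, 0], 0],
    [8, [-5.4, 0.15, 0], 0],
    [8, [-5.4, 0.15, 0], 0],
    [8, [0, 0, 4], 0],
    [8, [0, 0, 2], 0],
    [8, [0, 0, 0], 0],
    [8, [0, 0, 0], 0]
  ]
}}

```text
t: 70.35
tool_pos: [0.4313, -0.2248, 0.0554]
tool_rot: [2.211, 2.197, -0.0]
contact_force: [-0.1, -0.1, 0.2]
opening: 0.0802
grip_force: 0.0
```

```bash
python3 - <<'E'
from h import *
goto(.4306,-.224,.010,89.5)
E
```

```text
at [ 0.4313 -0.2248  0.0554] psi 89.6 -> d(cm) [ 0.16 -0.15  4.54] turn 0.1 (turn first changes d; d in present axes)
```

>>> {"fn": "send_rows", "kwargs": {
  "rows": [
    [8, [0.1, -0.1, 3], 0],
    [8, [0, 0, 1.2], 0],
    [8, [0, 0, 0.2], 0],
    [8, [0, 0, 0], 0],
    [8, [0, 0, 0], 0],
    [5, [0, 0, 0], 0],
    [5, [0, 0, 0], 0],
    [5, [0, 0, 0], 0],
    [5, [0, 0, 0], 0],
    [5, [0, 0, 0], 0]
  ]
}}

```text
t: 71.6
tool_pos: [0.4311, -0.2247, 0.0114]
tool_rot: [2.213, 2.195, -0.0]
contact_force: [0.4, 0.6, 5.3]
opening: 0.0595
grip_force: 43.6
```

>>> {"fn": "send_rows", "kwargs": {
  "rows": [
    [5, [0, 0, -4], 0],
    [5, [0, 0, -4], 0],
    [5, [0, 0, -2], 8],
    [5, [0, 0, 0], 0],
    [5, [0, 0, 0], 0]
  ]
}}

```text
t: 72.22
tool_pos: [0.428, -0.222, 0.1088]
tool_rot: [2.362, 2.04, 0.001]
contact_force: [0.0, -0.1, -1.4]
opening: 0.0592
grip_force: 43.5
```

```bash
python3 - <<'E'
from h import *
c=T+EY*(-.017+.0035); goto(c[0],c[1],.06,81.7)
E
```

```text
at [ 0.428  -0.222   0.1088] psi 81.6 -> d(cm) [23.4  -4.03  4.52] turn -0.1 (turn first changes d; d in present axes)
```

>>> {"fn": "send_rows", "kwargs": {
  "rows": [
    [5, [4.7, -0.8, 0], 0],
    [5, [4.7, -0.8, 0], 0],
    [5, [4.7, -0.8, 0], 0],
    [5, [4.7, -0.8, 0], 0],
    [5, [4.6, -0.8, 0], 0],
    [5, [0, 0, 3], 0],
    [5, [0, 0, 2], 0],
    [5, [0, 0, 0], 0],
    [5, [0, 0, 0], 0]
  ]
}}

```text
t: 73.35
tool_pos: [0.4243, 0.0138, 0.0563]
tool_rot: [2.362, 2.037, 0.001]
contact_force: [-0.4, -0.2, -0.7]
opening: 0.0592
grip_force: 43.6
```

```bash
python3 - <<'E'
from h import *
c=T+EY*(-.017+.0035); goto(c[0],c[1],.0155,81.7)
B={n:snap(n) for n in('top','scene')}
f=cv2.cvtColor(B['scene']['frame'],cv2.COLOR_RGB2BGR)[180:300,280:440]
cv2.imwrite('pics/c13.png',cv2.resize(f,(800,600),interpolation=3))
E
```

```text
at [0.4243 0.0138 0.0563] psi 81.6 -> d(cm) [ 0.12 -0.24  4.07] turn -0.1 (turn first changes d; d in present axes)
```

View pics/c13.png

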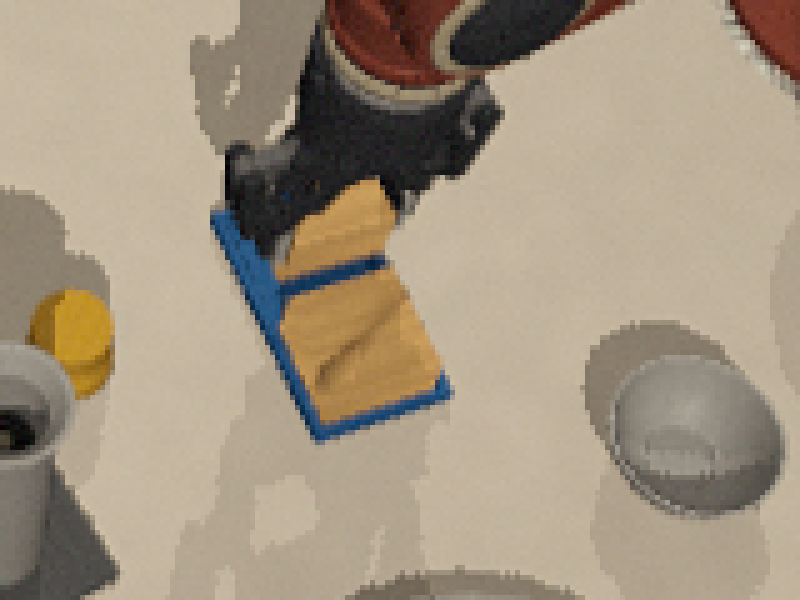

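Picture c13 shows wedge 3 above the tray next to the packed pair, with a clear gap. I lower it and slide it to +y.

>>> {"fn": "send_rows", "kwargs": {
  "rows": [
    [5, [0, -0.2, 3], 0],
    [5, [0, 0, 0.9], 0],
    [5, [0, 0, 0.1], 0],
    [5, [0, 0, 0], 0],
    [5, [0, 0, 0], 0],
    [5, [0.3, 0, 0], 0],
    [5, [0.2, 0, 0], 0],
    [5, [0, 0, 0], 0],
    [5, [0, 0, 0], 0]
  ]
}}

```text
t: 74.58
tool_pos: [0.4239, 0.0185, 0.0164]
tool_rot: [2.362, 2.037, 0.002]
contact_force: [0.0, -0.6, 0.3]
opening: 0.0593
grip_force: 43.6
```

>>> {"fn": "send_rows", "kwargs": {
  "rows": [
    [5, [0.2, 0, 0.1], 0],
    [5, [0.15, 0, 0], 0],
    [5, [0, 0, 0], 0],
    [5, [0, 0, 0], 0]
  ]
}}

```text
t: 75.08
tool_pos: [0.4243, 0.0216, 0.0153]
tool_rot: [2.361, 2.037, 0.001]
contact_force: [-0.7, -4.3, -0.1]
opening: 0.0594
grip_force: 43.5
```

>>> {"fn": "send_rows", "kwargs": {
  "rows": [
    [6.8, [0, 0, 0], 0],
    [6.8, [0, 0, 0], 0],
    [6.8, [0, 0, -0.5], 0],
    [8, [0, 0, -4], 0],
    [8, [0, 0, -5], 0],
    [8, [0, 0, 0], 0],
    [8, [0, 0, 0], 0]
  ]
}}

```text
t: 75.95
tool_pos: [0.4229, 0.0236, 0.1103]
tool_rot: [2.362, 2.036, 0.003]
contact_force: [-0.1, -0.0, 0.0]
opening: 0.0797
grip_force: 0.0
```

```bash
python3 - <<'E'
from h import *
B={n:snap(n) for n in('top','scene')}
W=wedges(B); intray(W)
goto(.4125,-.3668,.105,-106.5); print(ctrl.get_obs()['q'])
E
```

```text
wedge o [ 0.5655 -0.0053] yaw -29.6 size 42 42 g -0.5 0.1 2
wedge o [ 0.4109 -0.3711] yaw -20.1 size 60 41 g -2.8 3.3 2
wedge o [0.4322 0.0402] yaw -98.0 size 102 61 g -4.3 -1.4 1
  in tray x 5.7 y 13.1 rel yaw -89.7
at [0.4219 0.0236 0.1088] psi 81.5 -> d(cm) [-38.75   4.81   1.  ] turn -172.0 (turn first changes d; d in present axes)
[-0.1108026  -0.36710331  2.1951371  -0.01510683  1.29852994  0.04077318]
```

>>> {"fn": "send_rows", "kwargs": {
  "rows": [
    [8, [-4.85, 0.6, 0], 0],
    [8, [-4.85, 0.6, 0], 0],
    [8, [-4.85, 0.6, 0], 0],
    [8, [-4.85, 0.6, 0], 0],
    [8, [-4.85, 0.6, 0], 0],
    [8, [-4.85, 0.6, 0], 0],
    [8, [-4.85, 0.6, 0], 0],
    [8, [-4.8, 0.6, 0], 0],
    [8, [0, 0, 0], 10.4],
    [8, [0, 0, 0], 10.4]
  ]
}}

```text
t: 77.3
tool_pos: [0.4123, -0.3667, 0.1143]
tool_rot: [2.7, 1.569, 0.008]
contact_force: [0.7, -0.2, 0.3]
opening: 0.0803
grip_force: 0.0
```

>>> {"fn": "send_rows", "kwargs": {
  "rows": [
    [8, [0, 0, 0], 10.4],
    [8, [0, 0, 0], 10.4],
    [8, [0, 0, 0], 10.4],
    [8, [0, 0, 0], 10.4],
    [8, [0, 0, 0], 10.4],
    [8, [0, 0, 0], 10.4],
    [8, [0, 0, 0], 10.4],
    [8, [0, 0, 0], 10.4],
    [8, [0, 0, 0], 10.4],
    [8, [0, 0, 0], 10.4]
  ]
}}

```text
t: 78.55
tool_pos: [0.4126, -0.3659, 0.1145]
tool_rot: [2.91, -1.164, 0.028]
contact_force: [-0.3, 0.3, -0.0]
opening: 0.0801
grip_force: 0.0
```

>>> {"fn": "send_rows", "kwargs": {
  "rows": [
    [8, [0, 0, 0], 10.4],
    [8, [0, 0, 0], 10.4],
    [8, [0, 0, 0], 10.4],
    [8, [0, 0, 0], 10.4],
    [8, [0, 0, 0], 10.4],
    [8, [0, 0, 0], 10.4],
    [8, [0, 0, 4], 0],
    [8, [0, 0, 1], 0],
    [8, [0, 0, 0], 0],
    [8, [0, 0, 0], 0]
  ]
}}

```text
t: 79.8
tool_pos: [0.4146, -0.3682, 0.0676]
tool_rot: [-1.896, 2.501, -0.038]
contact_force: [1.0, -0.1, -0.6]
opening: 0.0801
grip_force: 0.0
```

```bash
python3 - <<'E'
from h import *
W=wedges({'top':snap('top')},('top',))
goto(.4122,-.3672,.010,-106.5); print(ctrl.get_obs()['q'])
E
```

```text
wedge o [ 0.562  -0.0154] yaw 178.6 size 41 41 g -0.5 -0.7 1
wedge o [0.4319 0.0422] yaw -97.9 size 98 61 g -3.5 -0.7 1
at [ 0.4148 -0.3684  0.068 ] psi -105.7 -> d(cm) [-0.12  0.41  5.79] turn 0.8 (turn first changes d; d in present axes)
[-8.61049870e-01  3.01125936e-02  1.92393398e+00  1.52499469e-03
  1.16239911e+00  2.55318171e+00]
```

>>> {"fn": "send_rows", "kwargs": {
  "rows": [
    [8, [-0.1, 0.35, 3], 0.8],
    [8, [0, 0, 2], 0],
    [8, [0, 0, 0.6], 0],
    [8, [0, 0, 0], 0],
    [8, [0, 0, 0], 0],
    [5, [0, 0, 0], 0],
    [5, [0, 0, 0], 0],
    [5, [0, 0, 0], 0],
    [5, [0, 0, 0], 0],
    [5, [0, 0, 0], 0]
  ]
}}

```text
t: 81.1
tool_pos: [0.4128, -0.3676, 0.0119]
tool_rot: [-1.879, 2.514, -0.04]
contact_force: [0.1, -0.4, 6.0]
opening: 0.0593
grip_force: 43.4
```

>>> {"fn": "send_rows", "kwargs": {
  "rows": [
    [5, [0, 0, -4], 0],
    [5, [0, 0, -4], 0],
    [5, [0, 0, -2], -10.4],
    [5, [0, 0, 0], -10.4],
    [5, [0, 0, 0], -10.4],
    [5, [0, 0, 0], -10.4],
    [5, [0, 0, 0], -10.4],
    [5, [0, 0, 0], -10.4],
    [5, [0, 0, 0], -10.4],
    [5, [0, 0, 0], -10.4]
  ]
}}

```text
t: 82.35
tool_pos: [0.41, -0.3646, 0.1098]
tool_rot: [3.067, -0.622, 0.028]
contact_force: [0.3, -0.2, -0.3]
opening: 0.0598
grip_force: 43.4
```

>>> {"fn": "send_rows", "kwargs": {
  "rows": [
    [5, [0, 0, 0], -10.4],
    [5, [0, 0, 0], -10.4],
    [5, [0, 0, 0], -10.4],
    [5, [0, 0, 0], -10.4],
    [5, [0, 0, 0], -10.4],
    [5, [0, 0, 0], -10.4],
    [5, [0, 0, 0], -10.4],
    [5, [0, 0, 0], -10.4],
    [5, [0, 0, 0], -10.4],
    [5, [0, 0, 0], -10.4]
  ]
}}

```text
t: 83.6
tool_pos: [0.41, -0.3646, 0.1098]
tool_rot: [2.371, 2.028, 0.002]
contact_force: [0.9, 0.6, -0.7]
opening: 0.0591
grip_force: 43.4
```

```bash
python3 - <<'E'
from h import *
c=T+EY*(-.045-.0035); goto(c[0],c[1],.06,81.7); print(ctrl.get_obs()['q'])
E
```

```text
at [ 0.41   -0.3646  0.1098] psi 81.1 -> d(cm) [34.22 -4.66  4.46] turn -0.6 (turn first changes d; d in present axes)
[-8.63215053e-01 -3.59768427e-02  1.91255845e+00  1.54519914e-03
  1.24328754e+00 -7.08169244e-01]
```

>>> {"fn": "send_rows", "kwargs": {
  "rows": [
    [5, [4.9, -0.67, 0], 0],
    [5, [4.9, -0.67, 0], 0],
    [5, [4.9, -0.67, 0], 0],
    [5, [4.9, -0.67, 0], 0],
    [5, [4.9, -0.67, 0], 0],
    [5, [4.9, -0.67, 0], 0],
    [5, [4.8, -0.64, 0], 0],
    [5, [0, 0, 3], -0.6],
    [5, [0, 0, 0], 0],
    [5, [0, 0, 0], 0]
  ]
}}

```text
t: 84.85
tool_pos: [0.42, -0.0209, 0.0754]
tool_rot: [2.366, 2.031, 0.002]
contact_force: [0.4, -0.1, -0.5]
opening: 0.0596
grip_force: 43.4
```

```bash
python3 - <<'E'
from h import *
c=T+EY*(-.045-.0034); goto(c[0],c[1],.017,81.7)
B={n:snap(n) for n in('top','scene')}
f=cv2.cvtColor(B['scene']['frame'],cv2.COLOR_RGB2BGR)[180:300,280:440]
cv2.imwrite('pics/c14.png',cv2.resize(f,(800,600),interpolation=3))
for n,im in B.items():
    P=cloud(im); hsv=cv2.cvtColor(im['frame'],cv2.COLOR_RGB2HSV); z=P[...,2]
    d=P[...,:2]+OFF[n]-T; dx=d@EX; dy=d@EY
    wood=(hsv[...,0]>8)&(hsv[...,0]<25)&(hsv[...,1]>70)&(abs(dx)<.045)&(abs(dy)<.08)
    m=wood&(z>.033)&(z<.046); 
    if m.any(): print(n,'placed y',dy[m].min().round(4),dy[m].max().round(4),'x',dx[m].min().round(4),dx[m].max().round(4))
    m=wood&(z>.06); 
    if m.any(): print(n,'held',m.sum(),'y',dy[m].min().round(4),dy[m].max().round(4),'x',dx[m].min().round(4),dx[m].max().round(4))
E
```

```text
at [ 0.42   -0.0209  0.0754] psi 81.3 -> d(cm) [ 0.15 -0.35  5.83] turn -0.4 (turn first changes d; d in present axes)
top placed y 0.0029 0.0299 x -0.0301 -0.0278
top held 46 y -0.078 0.02 x -0.0424 0.0432
scene placed y -0.0343 0.0638 x -0.0316 0.0316
scene held 663 y -0.0758 0.0175 x -0.0423 0.0421
```

I have used all 14 pictures, so I go on by numbers: the placed wedges span -34 to +64 mm along the tray, leaving the last slot free with slack on both sides.

>>> {"fn": "send_rows", "kwargs": {
  "rows": [
    [5, [0.15, -0.3, 3], -0.4],
    [5, [0, 0, 1.8], 0],
    [5, [0, 0, 0.4], 0],
    [5, [0, 0, 0], 0],
    [5, [0, 0, 0], 0],
    [5, [0, 0, 0], 0]
  ]
}}

```text
t: 85.7
tool_pos: [0.4187, -0.0196, 0.0238]
tool_rot: [2.357, 2.04, 0.004]
contact_force: [0.1, 0.1, -0.4]
opening: 0.0597
grip_force: 43.4
```

```bash
python3 - <<'E'
from h import *
c=T+EY*(-.045-.0034); goto(c[0],c[1],.0155,81.7); print(ctrl.get_obs()['contact_force'])
E
```

```text
at [ 0.4187 -0.0196  0.0238] psi 81.7 -> d(cm) [-0.03 -0.11  0.83] turn 0.0 (turn first changes d; d in present axes)
[ 0.13098869  0.10206549 -0.42374115]
```

>>> {"fn": "send_rows", "kwargs": {
  "rows": [
    [5, [0, -0.1, 0.3], 0],
    [5, [0, 0, 0.3], 0],
    [5, [0, 0, 0.1], 0],
    [5, [0, 0, 0], 0],
    [5, [0, 0, 0], 0]
  ]
}}

```text
t: 86.32
tool_pos: [0.417, -0.0194, 0.016]
tool_rot: [2.358, 2.041, 0.001]
contact_force: [-2.2, -0.0, 3.6]
opening: 0.0597
grip_force: 43.6
```

>>> {"fn": "send_rows", "kwargs": {
  "rows": [
    [6.8, [0, 0, 0], 0],
    [6.8, [0, 0, 0], 0],
    [6.8, [0, 0, -0.5], 0],
    [7, [0, 0, -4], 0],
    [7, [0, 0, -5], 0],
    [7, [-5, 0, -5], 0],
    [7, [-5, 0, 0], 0],
    [7, [-5, 0, 0], 0],
    [7, [-5, 0, 0], 0],
    [7, [0, 0, 0], 0]
  ]
}}

```text
t: 87.58
tool_pos: [0.3865, -0.2118, 0.1585]
tool_rot: [2.363, 2.034, 0.002]
contact_force: [-0.1, 0.7, 0.5]
opening: 0.0699
grip_force: 0.0
```

```bash
python3 - <<'E'
from h import *
B={n:snap(n) for n in('top','scene')}
for n,im in B.items():
    P=cloud(im); hsv=cv2.cvtColor(im['frame'],cv2.COLOR_RGB2HSV); z=P[...,2]
    d=P[...,:2]+OFF[n]-T; dx=d@EX; dy=d@EY
    wood=(hsv[...,0]>8)&(hsv[...,0]<25)&(hsv[...,1]>70)&(abs(dx)<.045)&(abs(dy)<.08)&(z>.034)
    print(n,wood.sum(),'y',dy[wood].min().round(4),dy[wood].max().round(4),'x',dx[wood].min().round(4),dx[wood].max().round(4),'zmax',z[wood].max().round(4))
    for a in np.arange(-.06,.06,.015):
        m=wood&(dy>a)&(dy<a+.015); q=[m&(dx<-.012),m&(abs(dx)<.012),m&(dx>.012)]
        print(round(a,3),[float(np.median(z[k]).round(4)) if k.any() else None for k in q],dx[m].min().round(3),dx[m].max().round(3))
    dd=np.hypot(P[...,0]-.6435,P[...,1]-.062); print('tube',np.percentile(z[dd<.015],[20,50,80]).round(3))
    m=(z>.165)&(z<.18)&(np.hypot(P[...,0]-.67,P[...,1]+.095)<.04)
    if m.sum()>5: print('handle top',z[m].mean(),cv2.minAreaRect(((P[m][:,:2]+OFF[n])*1000).astype(np.float32)))
E
```

```text
top 602 y -0.0608 0.0639 x -0.0304 0.0308 zmax 0.0459
-0.06 [0.0371, 0.0387, 0.0373] -0.03 0.03
-0.045 [0.0382, 0.0388, 0.0381] -0.029 0.031
-0.03 [0.038, 0.0377, 0.0375] -0.029 0.029
-0.015 [0.0379, 0.038, 0.037] -0.028 0.03
0.0 [0.0386, 0.0384, 0.0388] -0.03 0.028
0.015 [0.0381, 0.0376, 0.0392] -0.03 0.029
0.03 [0.0381, 0.0386, 0.0383] -0.03 0.03
0.045 [0.0382, 0.0387, 0.0386] -0.03 0.028
tube [0.123 0.125 0.128]
handle top 0.17264311342275623 ((670.2891845703125, -98.36625671386719), (21.756345748901367, 20.986286163330078), 83.07469177246094)
scene 991 y -0.0629 0.0638 x -0.0314 0.031 zmax 0.0446
-0.06 [0.0391, 0.039, 0.0395] -0.03 0.03
-0.045 [0.0393, 0.0388, 0.0392] -0.029 0.031
-0.03 [0.0404, 0.0394, 0.0392] -0.029 0.031
-0.015 [0.0395, 0.0391, 0.0393] -0.03 0.031
0.0 [0.0387, 0.0395, 0.0398] -0.03 0.031
0.015 [0.0394, 0.0393, 0.0396] -0.03 0.029
0.03 [0.0391, 0.0391, 0.0393] -0.031 0.03
0.045 [0.0401, 0.0397, 0.0388] -0.031 0.03
tube [0.125 0.126 0.128]
handle top 0.17287634361764848 ((670.4533081054688, -97.78950500488281), (22.368896484375, 21.51133155822754), 78.39954376220703)
```

All four wedges lie flat with their tops at 0.039 m, inside the tray walls. The stack top is at 0.126 m and the ramrod is upright in its stand. I hand the job in.

```bash
python3 -c "
from station import ctrl
print(ctrl.finish_job())"
```

```text
the job is handed in; nothing more can be done
None
```

I handed the job in at about 88 s; no verdict came back. My last measurements show all four plugs rammed fully home, the ramrod back in its stand, and the four wedges flat in the blue tray.

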